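# Pack the bottle case, block its gaps and hasp it shut

### The job

Get the transit case ready for the courier: swing the hasp off its staple and well clear, raise the lid, and stand every dropper bottle from the worktop upright in the foam channels beside the ones already packed. Fill every place that is left in the three channels with the foam blocks, right down on the floor, so that nothing can shift: a small block takes up one bottle place, a large one a whole channel, and as there are two of each, plan which gaps to leave. Then close the lid fully, swing the hasp fully back down over its staple, and leave the other things on the worktop where they are.

Things in the scene. Friction and masses are not known exactly. Their poses are not given: they have to be found in the camera images.
- case: aluminium transit case with a flat hinged lid, fixed in place: 118 mm front to back (its x), 224 mm wide (its y), 110 mm high without the lid, walls 5 mm. Origin at the centre of its underside; +x from its front (hasp) to its back (hinge), +y to the left. Inside, grey foam up to 42 mm above the underside (edges chamfered 4 mm) with three channels front to back; above the foam it is open
- lid (a joint): hinge of the lid, along the rear rim, parallel to the case's y at case x +63, z 110 mm: 0 closed, grows as it opens, stop at 1.78 rad (leaning back). The lid reaches 124 mm from the hinge, 6 mm thick. Friction holds it where it is left: moving the bar takes about 12 N
- lid_bar (a point): centre of the round black carrying bar on top of the lid (12 mm thick, 92 mm free length, parallel to the hinge). Closed, at case x 0, y 0, z 158 mm, 43 mm clear over the lid; moves round the lid's hinge on a circle of 79 mm radius. Its two posts stand at y +-55 mm
- hasp (a joint): hinge of the hasp on the lid's front edge, parallel to the case's y, with the lid closed at case x -65, z 115 mm: 0 = hanging down over the staple (fastened), grows as its lower end swings outward and up, 1.57 = straight out, stop at 2.3 rad. Friction holds it where it is left. The staple is clear of its slot from about 0.6 rad on; below, it holds the lid shut
- hasp_pull (a point): centre of the round pull bar at the end of the hasp's turned-out tab: 28 mm long (parallel to the hinge) with round ends, 11 mm thick. At 0 it is at case x -97, y 0, z 70 mm, 38 mm in front of the wall; it moves round the hasp's hinge on a circle of 54 mm radius. Pinched end to end from above it turns easily between the fingers
- left_front (a point): front place of the left channel, on its floor, at case x -23, y +64, z 8 mm. The channel is 80 mm long (x), 42 mm wide (y), 34 mm deep and has two places: it takes two bottles, a bottle and a small block, two small blocks, or one large block, whose origin goes midway between the two places
- left_rear (a point): rear place of the left channel, on its floor, at case x +15, y +64, z 8 mm
- middle_front (a point): front place of the middle channel, on its floor, at case x -23, y 0, z 8 mm. The channel is 80 mm long (x), 42 mm wide (y), 34 mm deep and has two places: it takes two bottles, a bottle and a small block, two small blocks, or one large block, whose origin goes midway between the two places
- middle_rear (a point): rear place of the middle channel, on its floor, at case x +15, y 0, z 8 mm
- right_front (a point): front place of the right channel, on its floor, at case x -23, y -64, z 8 mm. The channel is 80 mm long (x), 42 mm wide (y), 34 mm deep and has two places: it takes two bottles, a bottle and a small block, two small blocks, or one large block, whose origin goes midway between the two places
- right_rear (a point): rear place of the right channel, on its floor, at case x +15, y -64, z 8 mm
- packed_1: dropper bottle already packed upright in the case (one or two of the four packed bottles are present): body 36 mm across and 62 mm high, cap 22 mm across from 62 to 78 mm, dropper tip 12 mm across up to 98 mm, about 45 g; origin at the centre of its underside, z up along the bottle
- packed_2: dropper bottle already packed upright in the case (one or two of the four packed bottles are present): body 36 mm across and 62 mm high, cap 22 mm across from 62 to 78 mm, dropper tip 12 mm across up to 98 mm, about 45 g; origin at the centre of its underside, z up along the bottle
- packed_3: dropper bottle already packed upright in the case (one or two of the four packed bottles are present): body 36 mm across and 62 mm high, cap 22 mm across from 62 to 78 mm, dropper tip 12 mm across up to 98 mm, about 45 g; origin at the centre of its underside, z up along the bottle
- packed_4: dropper bottle already packed upright in the case (one or two of the four packed bottles are present): body 36 mm across and 62 mm high, cap 22 mm across from 62 to 78 mm, dropper tip 12 mm across up to 98 mm, about 45 g; origin at the centre of its underside, z up along the bottle
- bottle_1: dropper bottle standing on the worktop, to be packed (one or two of the three are present): body 36 mm across and 62 mm high, cap 22 mm across from 62 to 78 mm, dropper tip 12 mm across up to 98 mm, about 45 g; origin at the centre of its underside, z up along the bottle
- bottle_2: dropper bottle standing on the worktop, to be packed (one or two of the three are present): body 36 mm across and 62 mm high, cap 22 mm across from 62 to 78 mm, dropper tip 12 mm across up to 98 mm, about 45 g; origin at the centre of its underside, z up along the bottle
- bottle_3: dropper bottle standing on the worktop, to be packed (one or two of the three are present): body 36 mm across and 62 mm high, cap 22 mm across from 62 to 78 mm, dropper tip 12 mm across up to 98 mm, about 45 g; origin at the centre of its underside, z up along the bottle
- small_block_1: small white foam block on a heavy 12 mm rubber sole, standing on the worktop, about 60 g: foot 36 x 36 mm and 60 mm high with its lower edge tapered 4.5 mm, on it a rib to pinch, 22 mm thick (across its y), 24 mm long (along its x), from 60 to 93 mm; fills one place; origin at the centre of its underside
- small_block_2: small white foam block on a heavy 12 mm rubber sole, standing on the worktop, about 60 g: foot 36 x 36 mm and 60 mm high with its lower edge tapered 4.5 mm, on it a rib to pinch, 22 mm thick (across its y), 24 mm long (along its x), from 60 to 93 mm; fills one place; origin at the centre of its underside
- large_block_1: large white foam block on a heavy 12 mm rubber sole, standing on the worktop, about 110 g: foot 74 mm (its x) x 36 mm (its y) and 60 mm high with its lower edge tapered 4.5 mm, on it a rib to pinch, 22 mm thick (across its y), 62 mm long (along its x), from 60 to 93 mm; fills a whole channel, its x along the channel; origin at the centre of its underside
- large_block_2: large white foam block on a heavy 12 mm rubber sole, standing on the worktop, about 110 g: foot 74 mm (its x) x 36 mm (its y) and 60 mm high with its lower edge tapered 4.5 mm, on it a rib to pinch, 22 mm thick (across its y), 62 mm long (along its x), from 60 to 93 mm; fills a whole channel, its x along the channel; origin at the centre of its underside
- beaker: glass beaker, bystander, 52 mm across, 69 mm high; origin at the centre of its underside
- timer: small white timer on its foot, bystander, 58 x 66 x 66 mm; origin at the centre of its underside
Things that resemble listed ones, but are neither listed nor needed, are in the scene too. What is shaped like the large_block_2 but brown is not meant.

How it is judged:
On the way, in this order (a step that is already met when the one before it is completed fails the run):
1. the hasp is swung clear of the staple (over 1.2 rad) while the lid is still shut (value of joint hasp above 1.2 rad and value of joint lid below 0.2 rad), for 0.1 s.
2. the lid is raised (over 1.4 rad) (value of joint lid above 1.4 rad), for 0.2 s.
3. all bottles stand in the channels and every place left is filled with foam blocks, with the lid still up ((distance between any of packed_1, packed_2, packed_3, packed_4, bottle_1, bottle_2, bottle_3, small_block_1, small_block_2 and left_front below 0.012 m or distance between any of large_block_1, large_block_2 and left_front below 0.026 m) and (distance between any of packed_1, packed_2, packed_3, packed_4, bottle_1, bottle_2, bottle_3, small_block_1, small_block_2 and left_rear below 0.012 m or distance between any of large_block_1, large_block_2 and left_rear below 0.026 m) and (distance between any of packed_1, packed_2, packed_3, packed_4, bottle_1, bottle_2, bottle_3, small_block_1, small_block_2 and middle_front below 0.012 m or distance between any of large_block_1, large_block_2 and middle_front below 0.026 m) and (distance between any of packed_1, packed_2, packed_3, packed_4, bottle_1, bottle_2, bottle_3, small_block_1, small_block_2 and middle_rear below 0.012 m or distance between any of large_block_1, large_block_2 and middle_rear below 0.026 m) and (distance between any of packed_1, packed_2, packed_3, packed_4, bottle_1, bottle_2, bottle_3, small_block_1, small_block_2 and right_front below 0.012 m or distance between any of large_block_1, large_block_2 and right_front below 0.026 m) and (distance between any of packed_1, packed_2, packed_3, packed_4, bottle_1, bottle_2, bottle_3, small_block_1, small_block_2 and right_rear below 0.012 m or distance between any of large_block_1, large_block_2 and right_rear below 0.026 m) and z of packed_1 in the frame of case between 0.004 and 0.015 m and distance between each of packed_1, packed_2, packed_3, packed_4, bottle_1, bottle_2, bottle_3 and case below 0.09 m and angle between each of packed_1, packed_2, packed_3, packed_4, bottle_1, bottle_2, bottle_3's own z axis and vertical below 0.2 rad and z of packed_2 in the frame of case between 0.004 and 0.015 m and z of packed_3 in the frame of case between 0.004 and 0.015 m and z of packed_4 in the frame of case between 0.004 and 0.015 m and z of bottle_1 in the frame of case between 0.004 and 0.015 m and z of bottle_2 in the frame of case between 0.004 and 0.015 m and z of bottle_3 in the frame of case between 0.004 and 0.015 m and value of joint lid above 1 rad), for 0.2 s.
4. the lid is closed while the hasp is still clear (value of joint lid below 0.04 rad and value of joint hasp above 0.7 rad), for 0.1 s.
5. the hasp is back down over the staple (value of joint lid below 0.04 rad and value of joint hasp below 0.12 rad), for 0.2 s.
At the end, for the whole second after the job is handed in: Every bottle is upright (0.2 rad) on a channel floor (within 7 mm); each of the six places holds a bottle or small block (within 12 mm of its point) or is covered by a large block (origin within 26 mm of it, i.e. midway); lid under 0.04 rad, hasp under 0.12 rad (all of step 5 and (distance between any of packed_1, packed_2, packed_3, packed_4, bottle_1, bottle_2, bottle_3, small_block_1, small_block_2 and left_front below 0.012 m or distance between any of large_block_1, large_block_2 and left_front below 0.026 m) and (distance between any of packed_1, packed_2, packed_3, packed_4, bottle_1, bottle_2, bottle_3, small_block_1, small_block_2 and left_rear below 0.012 m or distance between any of large_block_1, large_block_2 and left_rear below 0.026 m) and (distance between any of packed_1, packed_2, packed_3, packed_4, bottle_1, bottle_2, bottle_3, small_block_1, small_block_2 and middle_front below 0.012 m or distance between any of large_block_1, large_block_2 and middle_front below 0.026 m) and (distance between any of packed_1, packed_2, packed_3, packed_4, bottle_1, bottle_2, bottle_3, small_block_1, small_block_2 and middle_rear below 0.012 m or distance between any of large_block_1, large_block_2 and middle_rear below 0.026 m) and (distance between any of packed_1, packed_2, packed_3, packed_4, bottle_1, bottle_2, bottle_3, small_block_1, small_block_2 and right_front below 0.012 m or distance between any of large_block_1, large_block_2 and right_front below 0.026 m) and (distance between any of packed_1, packed_2, packed_3, packed_4, bottle_1, bottle_2, bottle_3, small_block_1, small_block_2 and right_rear below 0.012 m or distance between any of large_block_1, large_block_2 and right_rear below 0.026 m) and z of packed_1 in the frame of case between 0.004 and 0.015 m and distance between each of packed_1, packed_2, packed_3, packed_4, bottle_1, bottle_2, bottle_3 and case below 0.09 m and angle between each of packed_1, packed_2, packed_3, packed_4, bottle_1, bottle_2, bottle_3's own z axis and vertical below 0.2 rad and z of packed_2 in the frame of case between 0.004 and 0.015 m and z of packed_3 in the frame of case between 0.004 and 0.015 m and z of packed_4 in the frame of case between 0.004 and 0.015 m and z of bottle_1 in the frame of case between 0.004 and 0.015 m and z of bottle_2 in the frame of case between 0.004 and 0.015 m and z of bottle_3 in the frame of case between 0.004 and 0.015 m); the robot touches nothing.
It fails at once if the beaker or the timer is shifted more than 3 cm (distance of any of beaker, timer from where it was at the start of the episode above 0.03 m).
Of packed_1, packed_2, packed_3, packed_4 only 1 to 2 are there at a start; the rules pass over those that are not, and their reading is None.
Of bottle_1, bottle_2, bottle_3 only 1 to 2 are there at a start; the rules pass over those that are not, and their reading is None.
At some moment in a run one of small_block_1, small_block_2, large_block_1, large_block_2 may be knocked a few centimetres aside while the robot is not near it.
It also fails if it takes over 200 s, if anything falls off the work surface, if the arm or the gripper's body presses on something with over 40 N, if the wrist force passes 120 N, or if a joint passes its speed limit or range.

### The arm

A 7-joint arm with a two-finger parallel gripper is mounted at the origin on a cart in front of the work surface, level with it; the furniture and walls round the work are solid. World frame = base frame: x ahead of the robot, y to its left, z up, the work surface at z = 0. Lengths are in m, angles in rad, forces in N, time in s.
With the tool pointing down it reaches from about 0.4 to 0.875 m from the base axis. Payload 19.3 kg.
Tool frame: the origin (TCP) lies at the very end of the fingers, on their centre line; the grasp point (between the pads) lies 19 mm behind it; z points along the fingers, y is the direction in which the jaws open and shut (so a half turn about z gives the same grasp; the last joint's range is limited). The gripper opens to 85 mm and grips with 20 to 120 N. Pads are 22 mm wide; open, the fingers measure 114 mm over their backs; the gripper's body (76 mm by 85 mm) begins 54 mm behind the grasp point. The pads swing forward as they close: fully open they stand 13 mm farther back than shut.
Start: joints at [-0.07, 0.521, -0.036, 1.599, 0.021, 1.021, -0.113], TCP at [0.625, -0, 0.231] pointing down, gripper open.
Joint ranges: [-2.91, 2.91], [-0.3, 2.13], [-1.5, 1.42], [0.17, 2.43], [-1.26, 4.41], [0.16, 1.93], [-2.52, 2.52]. Speed limits (rad/s): [1.89, 1.89, 2.39, 2.39, 3.01, 3.01, 3.01].

### API

Orientations are given as [roll, pitch, yaw] about the fixed x, y, z axes, in that order (R = Rz(yaw) Ry(pitch) Rx(roll)).
In Python, from workcell import bot gives the robot as it stands.
- The arm moves only by the tool apply_moves, never from a script. Its argument "commands" is a list of rows, each an object with "travel": the shift along the tool's x, y, z in m, a list of three; "twist": the turn, a rotation vector about the tool's x, y, z in degrees, a list of three; "claw": the finger opening in m, from 0 to 0.0854. A call has 1 to 10 rows; each row is the pose to reach, as a shift and turn from the pose commanded when the call began, along the tool's axes at that moment; what a row does not reach only later rows make up. A row lasts 1/10 s, in which the tool goes at most 50 mm and 8.59 degrees, less where a joint would pass 70% of its speed; a pose out of reach is approached as far as the arm can. A call with a gripper value outside its range is refused whole. The fingers move at their own pace and stop on an object; "force" is the grip in N (left out, the last holds). Time passes only in rows, so rows that repeat a pose let the fingers close. It gives the time, the measured TCP pose, the force and the opening at its end, in the units of the state.
- bot.observe(): the state, without advancing time (a new reading comes with each control period).
- bot.grab_frame(name): name is "scene" or "side" or "wrist"; returns a dict with "frame" (400x640x3 uint8, blue, green, red), "fx", "fy", "cx", "cy" (pixels), "pose" (4x4, takes a point from camera to world coordinates); the wrist camera has in their place "tool_from_camera" (4x4, takes a point from camera to tool coordinates, whose origin is the TCP and whose axes are the flange's). Camera axes: x right, y up, looking along -z (the intrinsics and any distortion apply to the point x, -y, -z); pixel columns grow to the right and rows downward; lengths in m; the calibration is good to about 2 mm. The wrist camera is an equidistant fisheye: a pixel r from the principal point sees the ray r / f radians off the axis. A picture is of the moment at which its call begins: read the wrist's pose just before it. There is no depth.
- bot.job_done(): hands the job in, once; it reports no verdict.
The state is a dict: "clock": time; "qpos": joint angles; "qd": joint speeds; "joint_efforts": joint torques, N m; "position": TCP position; "tool_rot": TCP orientation; "force": force on the tool from outside, world axes, zero at the start; "moment": the same for the moment, N m; "grip_width": finger opening in m.
Only numpy, scipy, OpenCV 4.12 (cv2) and the standard library are available. Lean on these libraries where they do the work, as an engineer would, in place of code of your own. Each camera call takes 0.05 s, during which the arm holds its last target.

## Working session

There is one attempt and no reset: what is moved stays moved. The work goes in short steps, Python scripts to look and compute and a tool call to move; the robot and the scene stay as the last step left them, time stands still between calls to the robot, and variables do not carry over. Pictures are saved under pics/ and viewed, and the job is handed in when it is done.

Besides the shell and the picture viewer there is one more tool, called after "Emit:" by a JSON object that holds its "op" and its "data". apply_moves: Moves the arm, as the interface text tells. Its arguments: {"type":"object","properties":{"commands":{"type":"array"},"force":{"type":"number"}},"required":["commands"]}

```bash
ls; mkdir -p pics
python3 - <<'E'
from workcell import bot
import cv2
print(bot.observe())
for n in ("scene","side","wrist"):
    f=bot.grab_frame(n); cv2.imwrite(f"pics/{n}0.png",f["frame"]); print(n,{k:v for k,v in f.items() if k!="frame"})
E
```

```text
pics
{'clock': 0.0, 'qpos': array([-0.07018185,  0.52202926, -0.03633866,  1.60004307,  0.02117249,
        1.02107929, -0.11280178]), 'qd': array([-0.00015066, -0.00083995,  0.00058169, -0.00012889,  0.00064077,
        0.00173731, -0.00072833]), 'joint_efforts': array([-4.24098413e-03, -9.27110124e+01,  1.97758444e+00, -3.69928443e+01,
        1.76317629e-02,  8.19846697e-03, -6.58496788e-05]), 'position': array([ 6.24644350e-01, -3.55373790e-05,  2.30703537e-01]), 'tool_rot': array([-3.14041869e+00,  5.54197562e-05,  1.57076246e+00]), 'force': array([ 1.06048292, -0.59026594, -0.08081704]), 'moment': array([-0.0463091 , -0.04348801,  0.00466714]), 'grip_width': 0.08568915382152162}
scene {'fx': 514.5084630959716, 'fy': 514.5084630959716, 'cx': 327.138123080213, 'cy': 201.12396360771933, 'pose': array([[ 0.46404213,  0.63321658, -0.61943657, -0.60325982],
       [-0.88576183,  0.33922342, -0.31678612, -0.60834538],
       [ 0.00953317,  0.69567538,  0.71829303,  1.41573631],
       [ 0.        ,  0.        ,  0.        ,  1.        ]])}
side {'fx': 418.4397850530234, 'fy': 418.4397850530234, 'cx': 316.2465196380756, 'cy': 198.9294262296196, 'pose': array([[-0.84555389,  0.33480529, -0.4158654 , -0.00386815],
       [-0.53379208, -0.54507778,  0.64649535,  0.79563625],
       [-0.01022893,  0.76863232,  0.63960905,  0.95310397],
       [ 0.        ,  0.        ,  0.        ,  1.        ]])}
wrist {'fx': 309.70691628693146, 'fy': 309.70691628693146, 'cx': 317.94783924668354, 'cy': 195.74842912961614, 'tool_from_camera': array([[ 9.28940301e-04,  9.60576338e-01,  2.78014812e-01,
         6.87013488e-02],
       [ 9.99998791e-01, -1.23898981e-03,  9.39536705e-04,
        -3.14391627e-05],
       [ 1.24695425e-03,  2.78013603e-01, -9.60576328e-01,
        -1.42574500e-01],
       [ 0.00000000e+00,  0.00000000e+00,  0.00000000e+00,
         1.00000000e+00]])}
```

View pics/scene0.png

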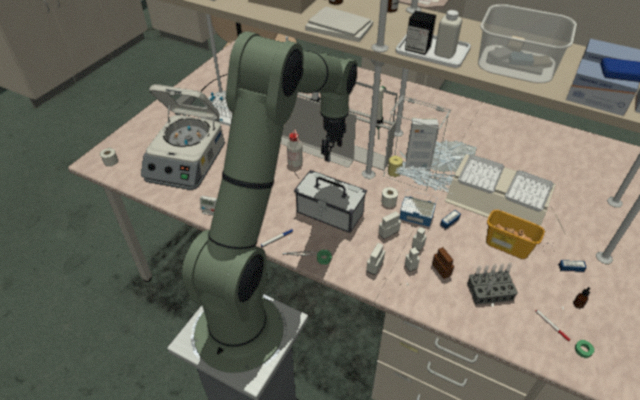

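View pics/side0.png

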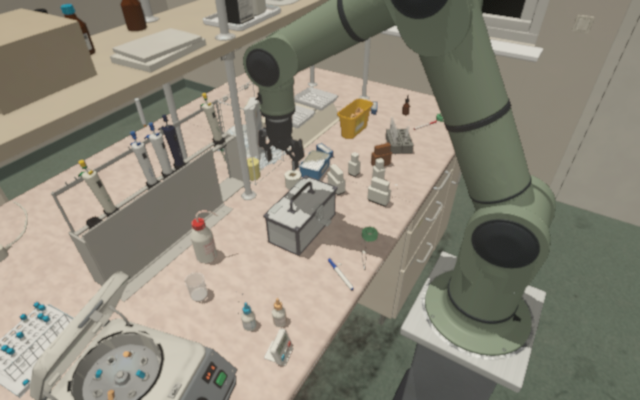

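View pics/wrist0.png

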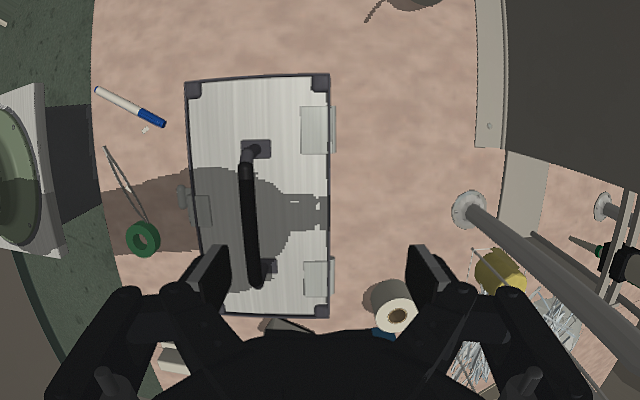

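Left in the side view are two dropper bottles (249,318 and 279,313), the timer (280,347) and the beaker (197,288). To the right of the case are four white blocks and a brown one (scene 443,263). Next I'll write helpers and zoom in.

```bash
cat > h.py <<'E'
import numpy as np, cv2
from scipy.spatial.transform import Rotation as Ro
from workcell import bot
def grab(name,save=None):
    s=bot.observe(); f=bot.grab_frame(name)
    if name=="wrist":
        T=np.eye(4); T[:3,:3]=Ro.from_euler('xyz',s["tool_rot"]).as_matrix(); T[:3,3]=s["position"]
        f["pose"]=T@f["tool_from_camera"]
    f["name"]=name
    if save: cv2.imwrite(f"pics/{save}.png",f["frame"])
    return f
def ray(f,u,v):
    x=(u-f["cx"])/f["fx"]; y=(v-f["cy"])/f["fy"]
    if f["name"]=="wrist":
        r=np.hypot(x,y); k=np.sin(r)/r if r>1e-9 else 1.
        d=np.array([x*k,-y*k,-np.cos(r)])
    else: d=np.array([x,-y,-1.])
    P=f["pose"]; d=P[:3,:3]@d
    return P[:3,3],d/np.linalg.norm(d)
def onz(f,u,v,z):
    o,d=ray(f,u,v); return o+d*(z-o[2])/d[2]
def proj(f,p):
    P=f["pose"]; c=P[:3,:3].T@(np.asarray(p,float)-P[:3,3]); x,y,z=c[0],-c[1],-c[2]
    if f["name"]=="wrist":
        r=np.hypot(x,y); th=np.arctan2(r,z); k=th/r if r>1e-9 else 1/z
        return np.array([f["cx"]+f["fx"]*x*k,f["cy"]+f["fy"]*y*k])
    return np.array([f["cx"]+f["fx"]*x/z,f["cy"]+f["fy"]*y/z])
def tri(*rs):
    A=np.zeros((3,3));b=np.zeros(3)
    for o,d in rs:
        M=np.eye(3)-np.outer(d,d);A+=M;b+=M@o
    return np.linalg.solve(A,b)
def crop(f,u0,v0,u1,v1,k,save):
    c=cv2.resize(f["frame"][v0:v1,u0:u1],None,fx=k,fy=k,interpolation=cv2.INTER_CUBIC)
    for u in range((u0+9)//10*10,u1,10): cv2.line(c,((u-u0)*k,0),((u-u0)*k,4 if u%50 else 12),(0,0,255),1); 
    for u in range((u0+49)//50*50,u1,50): cv2.putText(c,str(u),((u-u0)*k,24),0,.4,(0,0,255))
    for v in range((v0+9)//10*10,v1,10): cv2.line(c,(0,(v-v0)*k),(4 if v%50 else 12,(v-v0)*k),(0,0,255),1)
    for v in range((v0+49)//50*50,v1,50): cv2.putText(c,str(v),(14,(v-v0)*k+4),0,.4,(0,0,255))
    cv2.imwrite(f"pics/{save}.png",c)
E
python3 - <<'E'
from h import *
np.set_printoptions(precision=4,suppress=True)
f=grab("side"); crop(f,180,270,340,380,5,"side_l"); crop(f,270,80,430,250,4,"side_r")
g=grab("scene"); crop(g,340,180,540,310,4,"sc_r")
w=grab("wrist")
# lid corners in wrist at z .116
for n,(u,v) in dict(FL=(186,81),BL=(329,74),BR=(328,317),FR=(203,313)).items(): print(n,onz(w,u,v,.116))
E
```

```text
FL [0.5099 0.0976 0.116 ]
BL [0.6335 0.0975 0.116 ]
BR [ 0.6351 -0.1369  0.116 ]
FR [ 0.4993 -0.1392  0.116 ]
```

View pics/side_l.png

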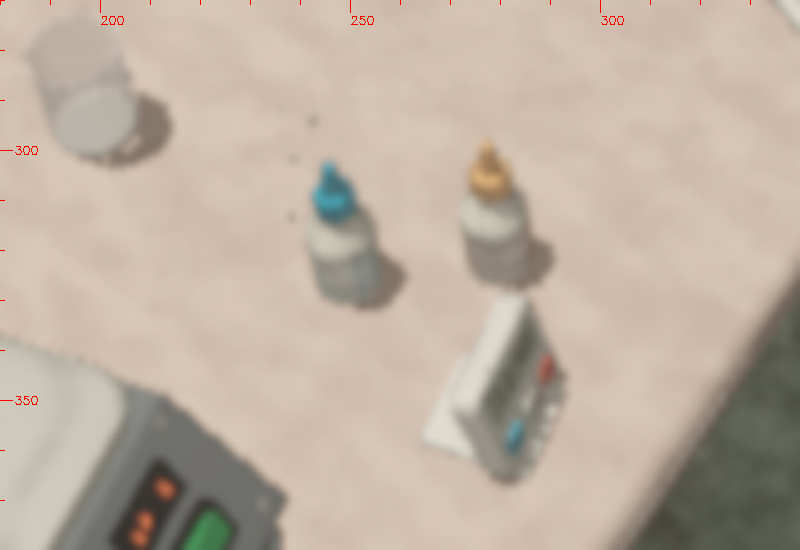

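View pics/side_r.png

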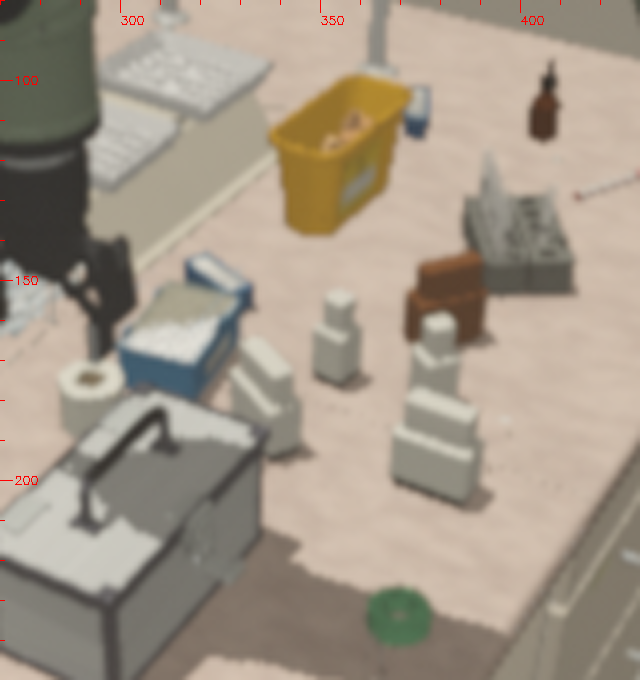

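View pics/sc_r.png

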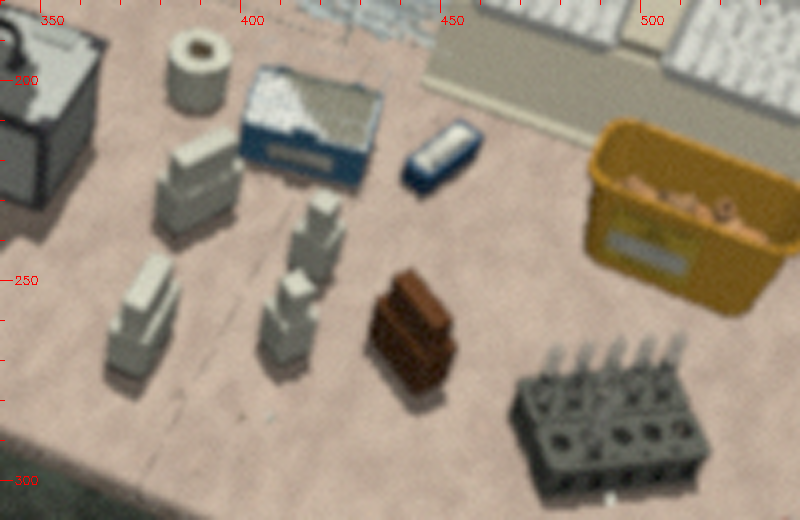

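Run:
```python
from h import *
w=grab("wrist"); crop(w,160,60,360,330,3,"w_case")
g=grab("scene"); crop(g,280,160,380,250,8,"sc_case")
```

```text
(no output)
```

View pics/w_case.png

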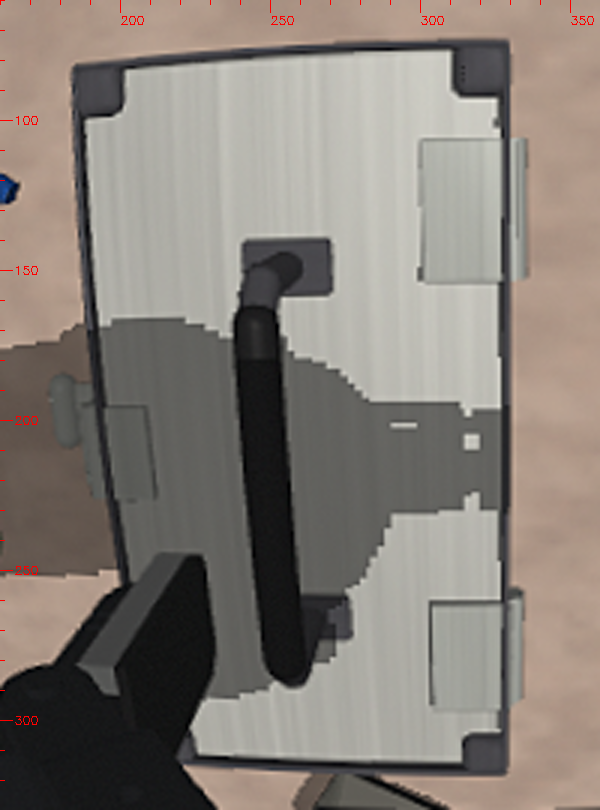

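View pics/sc_case.png

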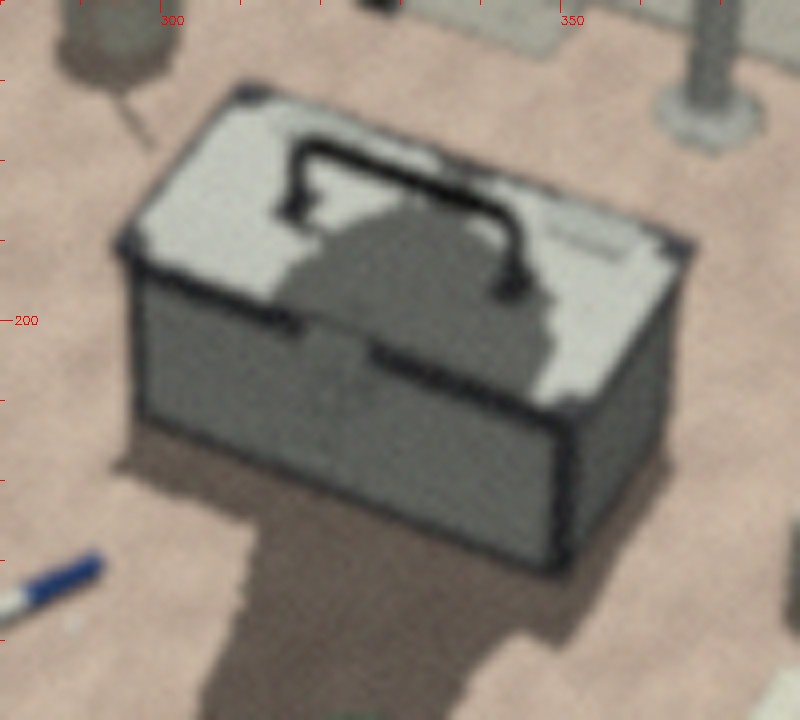

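Run:
```python
from h import *
np.set_printoptions(precision=4,suppress=True)
w=grab("wrist")
for n,(u,v) in dict(FL=(182,82),BL=(329.5,74),BR=(328.5,317.5)).items(): print(n,onz(w,u,v,.117))
print("bar",onz(w,246.5,167,.158),onz(w,255,277,.158))
print("pull",onz(w,178,186,.07),onz(w,180,207,.07))
print("plates",onz(w,255,148.5,.117))
g=grab("scene")
for n,(u,v) in dict(FL=(294.5,190.5),BL=(311,171.5),BR=(364.5,191),FR=(350,211.5)).items(): print("sc",n,onz(g,u,v,.117))
print("sc bar",onz(g,318,178,.158),onz(g,341,186,.158))
for n,(u,v) in dict(FL=(297,212.5),FR=(349.5,231)).items(): print("sc bottom",n,onz(g,u,v,0))
```

```text
FL [0.5065 0.097  0.117 ]
BL [0.6339 0.0974 0.117 ]
BR [ 0.6357 -0.1368  0.117 ]
bar [0.5732 0.0277 0.158 ] [ 0.5733 -0.063   0.158 ]
pull [ 0.4724 -0.0084  0.07  ] [ 0.4717 -0.0324  0.07  ]
plates [0.5715 0.0358 0.117 ]
sc FL [0.5084 0.0921 0.117 ]
sc BL [0.6243 0.0886 0.117 ]
sc BR [ 0.6248 -0.1302  0.117 ]
sc FR [ 0.5098 -0.1282  0.117 ]
sc bar [0.5675 0.0281 0.158 ] [ 0.5697 -0.0622  0.158 ]
sc bottom FL [0.5117 0.0881 0.    ]
sc bottom FR [ 0.5223 -0.1255  0.    ]
```

Case: centre about (0.571,-0.0195), yaw about 0; the wrist and scene views agree to 3–6 mm. The hasp pull is at about (0.472,-0.020,0.07). I'll turn the tool -90° so the jaws lie along y, and move over the pull.

Emit:
{"op": "apply_moves", "data": {"commands": [{"travel":[-0.01,-0.08,0],"twist":[0,0,-8.5],"claw":0.0854},{"travel":[-0.02,-0.155,0.03],"twist":[0,0,-17],"claw":0.06},{"travel":[-0.02,-0.155,0.03],"twist":[0,0,-25.5],"claw":0.06},{"travel":[-0.02,-0.155,0.03],"twist":[0,0,-34],"claw":0.06},{"travel":[-0.02,-0.155,0.03],"twist":[0,0,-42.5],"claw":0.06},{"travel":[-0.02,-0.155,0.03],"twist":[0,0,-51],"claw":0.06},{"travel":[-0.02,-0.155,0.03],"twist":[0,0,-59.5],"claw":0.06},{"travel":[-0.02,-0.155,0.03],"twist":[0,0,-68],"claw":0.06},{"travel":[-0.02,-0.155,0.03],"twist":[0,0,-76.5],"claw":0.06},{"travel":[-0.02,-0.155,0.03],"twist":[0,0,-85],"claw":0.06}]}}

```text
clock: 1.5
position: [0.4701, -0.0201, 0.2014]
tool_rot: [-3.142, 0.0, 3.06]
force: [0.8, -0.0, 0.6]
grip_width: 0.0603
```

Emit:
{"op": "apply_moves", "data": {"commands": [{"travel":[0,0,0],"twist":[0,0,-5],"claw":0.06},{"travel":[0,0,0],"twist":[0,0,-5],"claw":0.06},{"travel":[0,0,0],"twist":[0,0,-5],"claw":0.06}]}}

```text
clock: 1.8
position: [0.47, -0.0202, 0.2013]
tool_rot: [-3.142, 0.0, 3.138]
force: [-0.0, 0.4, -0.6]
grip_width: 0.0604
```

Run:
```python
from h import *
w=grab("wrist","w1"); s=bot.observe(); print(s["position"],s["tool_rot"],s["qpos"],s["grip_width"])
```

```text
[ 0.47001883 -0.02007023  0.20134411] [-3.14156297e+00  9.42004077e-05  3.13865304e+00] [ 0.23737076  0.3392757  -0.39709238  2.01075743  0.17637088  0.82389511
  1.30815657] 0.06050129455881766
```

View pics/w1.png

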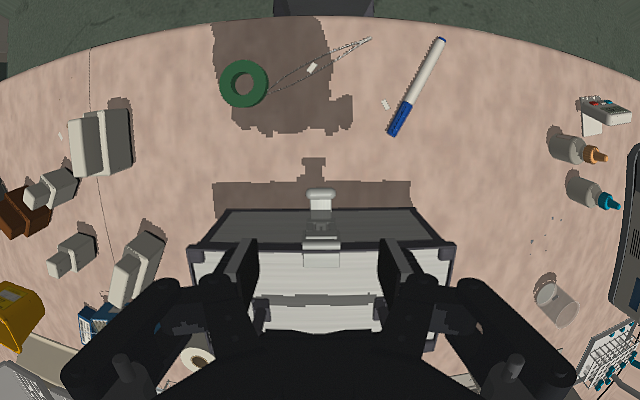

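The wrist view shows everything: the hasp pull at (321,193), bottles at (570,150) and (585,188), blocks on the left, and the brown decoy at (25,210).

Run:
```python
from h import *
np.set_printoptions(precision=4,suppress=True)
w=grab("wrist"); crop(w,180,170,470,280,2,"w1c")
for u,v in ((307,193),(335,193),(321,193)): print(onz(w,u,v,.07),onz(w,u,v,.075))
print("lid front", [onz(w,u,v,.116) for u,v in ((188,245),(455,245))])
print("pull proj",proj(w,(.474,-.0195,.07)))
```

```text
[ 0.4757 -0.032   0.07  ] [ 0.4743 -0.0318  0.075 ]
[ 0.4757 -0.0062  0.07  ] [ 0.4743 -0.0065  0.075 ]
[ 0.4757 -0.0191  0.07  ] [ 0.4743 -0.0192  0.075 ]
lid front [array([ 0.5091, -0.1343,  0.116 ]), array([0.5099, 0.0974, 0.116 ])]
pull proj [320.5737 191.2175]
```

View pics/w1c.png

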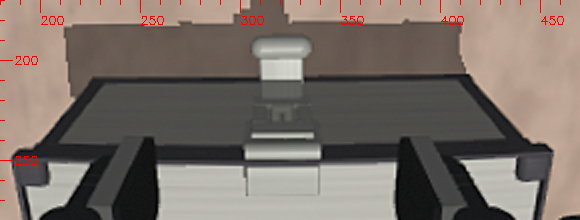

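Emit:
{"op": "apply_moves", "data": {"commands": [{"travel":[-0.005,0.001,0.05],"claw":0.05},{"travel":[-0.005,0.001,0.09],"claw":0.05},{"travel":[-0.005,0.001,0.12],"claw":0.05},{"travel":[-0.005,0.001,0.143],"claw":0.05},{"travel":[-0.005,0.001,0.143],"claw":0.05}]}}

```text
invalid input at $.commands[0]: expected keys travel, twist, claw
```

Emit:
{"op": "apply_moves", "data": {"commands": [{"travel":[0,0,0],"claw":0.02},{"travel":[0,0,0],"claw":0.02},{"travel":[0,0,0],"claw":0.02},{"travel":[0,0,0],"claw":0.02},{"travel":[0,0,0],"claw":0.02}], "force": 30}}

```text
invalid input at $.commands[0]: expected keys travel, twist, claw
```

Run:
```python
from h import *
w=grab("wrist"); crop(w,200,120,440,320,3,"w2")
```

```text
(no output)
```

View pics/w2.png

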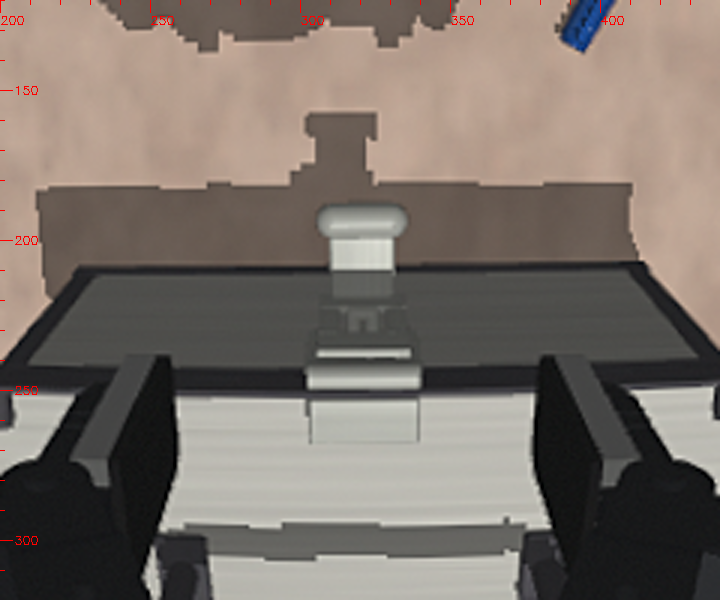

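Twist is required in every row, so I'll resend.

Emit:
{"op": "apply_moves", "data": {"commands": [{"travel":[-0.005,0.001,0.05],"twist":[0,0,0],"claw":0.05},{"travel":[-0.005,0.001,0.09],"twist":[0,0,0],"claw":0.05},{"travel":[-0.005,0.001,0.12],"twist":[0,0,0],"claw":0.05},{"travel":[-0.005,0.001,0.143],"twist":[0,0,0],"claw":0.05},{"travel":[-0.005,0.001,0.143],"twist":[0,0,0],"claw":0.05}]}}

```text
clock: 2.45
position: [0.4735, -0.0188, 0.0561]
tool_rot: [-3.142, -0.004, 3.141]
force: [0.3, -0.4, 1.2]
grip_width: 0.0498
```

Emit:
{"op": "apply_moves", "data": {"commands": [{"travel":[0,0,0],"twist":[0,0,0],"claw":0.02},{"travel":[0,0,0],"twist":[0,0,0],"claw":0.02},{"travel":[0,0,0],"twist":[0,0,0],"claw":0.02},{"travel":[0,0,0],"twist":[0,0,0],"claw":0.02},{"travel":[0,0,0],"twist":[0,0,0],"claw":0.02}], "force": 30}}

```text
clock: 2.95
position: [0.4756, -0.0184, 0.0597]
tool_rot: [3.141, 0.002, -3.141]
force: [-2.1, 5.1, -2.1]
grip_width: 0.025
```

Run:
```python
from h import *
w=grab("wrist"); crop(w,200,120,440,320,3,"w3")
```

```text
(no output)
```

View pics/w3.png

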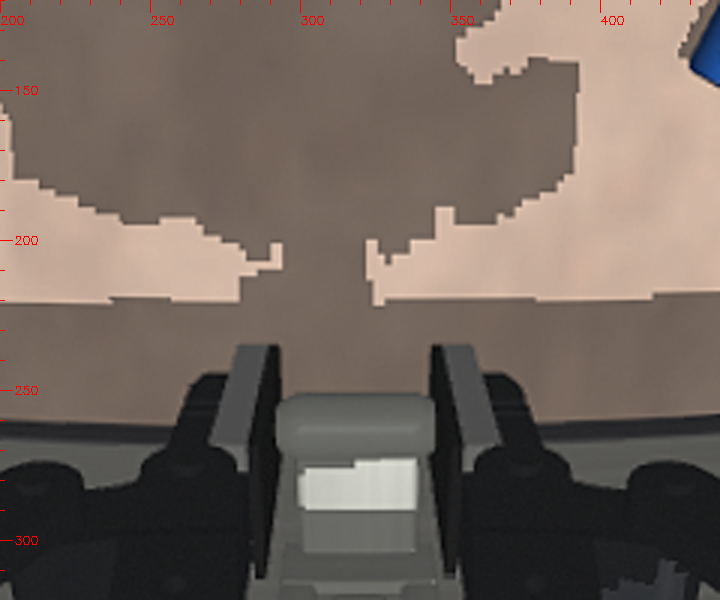

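Emit:
{"op": "apply_moves", "data": {"commands": [{"travel":[0.006,0,-0.005],"twist":[0,0,0],"claw":0.02},{"travel":[0.012,0,-0.0115],"twist":[0,0,0],"claw":0.02},{"travel":[0.016,0,-0.018],"twist":[0,0,0],"claw":0.02},{"travel":[0.02,0,-0.026],"twist":[0,0,0],"claw":0.02},{"travel":[0.022,0,-0.034],"twist":[0,0,0],"claw":0.02},{"travel":[0.023,0,-0.042],"twist":[0,0,0],"claw":0.02},{"travel":[0.0225,0,-0.05],"twist":[0,0,0],"claw":0.02},{"travel":[0.0215,0,-0.0585],"twist":[0,0,0],"claw":0.02},{"travel":[0.019,0,-0.066],"twist":[0,0,0],"claw":0.02},{"travel":[0.015,0,-0.0737],"twist":[0,0,0],"claw":0.02}], "force": 35}}

```text
clock: 4.0
position: [0.4604, -0.0185, 0.1336]
tool_rot: [3.141, 0.002, -3.142]
force: [2.3, 1.4, -4.0]
grip_width: 0.0246
```

Emit:
{"op": "apply_moves", "data": {"commands": [{"travel":[-0.005,0,-0.0065],"twist":[0,0,0],"claw":0.02},{"travel":[-0.0105,0,-0.0125],"twist":[0,0,0],"claw":0.02},{"travel":[-0.0105,0,-0.0125],"twist":[0,0,0],"claw":0.02}]}}

```text
clock: 4.3
position: [0.4719, -0.0181, 0.1464]
tool_rot: [3.141, 0.003, -3.141]
force: [4.2, 7.6, -3.3]
grip_width: 0.0242
```

Run:
```python
from h import *
w=grab("wrist"); crop(w,200,120,440,320,3,"w4")
```

```text
(no output)
```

View pics/w4.png

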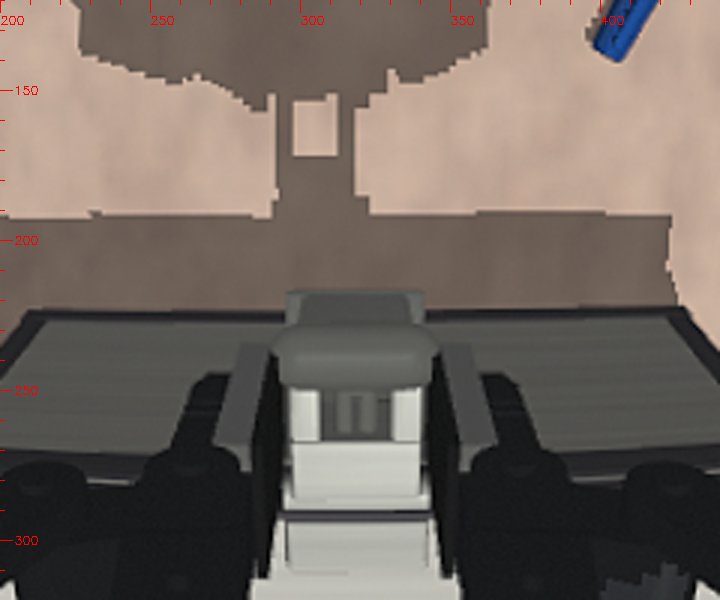

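The hasp is swung up (about 1.8 rad by arc). I'll release, rise, and go over the carrying bar while turning back.

Emit:
{"op": "apply_moves", "data": {"commands": [{"travel":[0,0,0],"twist":[0,0,0],"claw":0.05},{"travel":[0,0,0],"twist":[0,0,0],"claw":0.05},{"travel":[0,0,0],"twist":[0,0,0],"claw":0.05},{"travel":[0,0,-0.04],"twist":[0,0,0],"claw":0.05},{"travel":[0,0,-0.08],"twist":[0,0,0],"claw":0.05},{"travel":[-0.03,0,-0.09],"twist":[0,0,8.5],"claw":0.05},{"travel":[-0.06,0,-0.09],"twist":[0,0,17],"claw":0.05},{"travel":[-0.1,0,-0.09],"twist":[0,0,25.5],"claw":0.05},{"travel":[-0.1,0,-0.09],"twist":[0,0,34],"claw":0.05},{"travel":[-0.1,0,-0.09],"twist":[0,0,42.5],"claw":0.05}]}}

```text
clock: 5.35
position: [0.5708, -0.0191, 0.234]
tool_rot: [-3.141, -0.001, 2.393]
force: [-0.7, -0.2, 0.0]
grip_width: 0.0499
```

Emit:
{"op": "apply_moves", "data": {"commands": [{"travel":[0,0,0],"twist":[0,0,8.5],"claw":0.05},{"travel":[0,0,0],"twist":[0,0,17],"claw":0.05},{"travel":[0,0,0],"twist":[0,0,25.5],"claw":0.05},{"travel":[0,0,0],"twist":[0,0,34],"claw":0.05},{"travel":[0,0,0],"twist":[0,0,42.5],"claw":0.05},{"travel":[0,0,0],"twist":[0,0,47.5],"claw":0.05},{"travel":[0,0,0],"twist":[0,0,47.5],"claw":0.05}]}}

```text
clock: 6.05
position: [0.5704, -0.019, 0.2346]
tool_rot: [-3.141, 0.0, 1.569]
force: [-0.1, -0.0, -0.2]
grip_width: 0.05
```

Run:
```python
from h import *
np.set_printoptions(precision=4,suppress=True)
w=grab("wrist","w5");
```

```text
(no output)
```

View pics/w5.png

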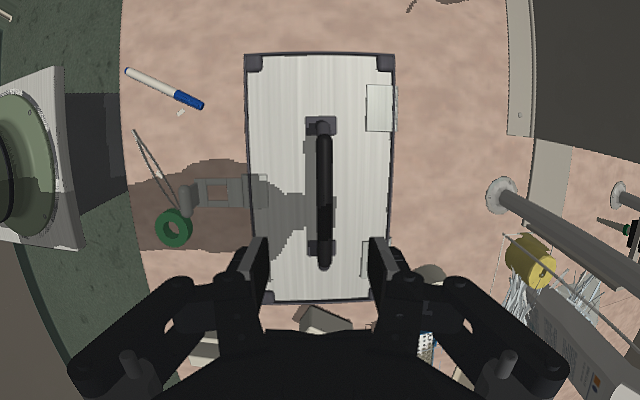

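Run:
```python
from h import *
np.set_printoptions(precision=4,suppress=True)
w=grab("wrist")
for p in ((324,150),(324,200),(324,250)): print(onz(w,*p,.158))
for z in (.13,.15,.16): print("pull",onz(w,186,203,z))
print("post",onz(w,500,193,0.))
print("backplane bottom",onz(w,505,190,0),onz(w,520,135,.0))
print("corners",[onz(w,*p,.117) for p in ((244,55),(394,53),(391,299),(251,303))])
```

```text
[0.5743 0.0202 0.158 ]
[ 0.5746 -0.017   0.158 ]
[ 0.575 -0.058  0.158]
pull [ 0.4524 -0.029   0.13  ]
pull [ 0.4619 -0.0226  0.15  ]
pull [ 0.4667 -0.0194  0.16  ]
post [ 0.8307 -0.0545  0.    ]
backplane bottom [ 0.839  -0.0499  0.    ] [0.855  0.0308 0.    ]
corners [array([0.5076, 0.0972, 0.117 ]), array([0.6336, 0.0994, 0.117 ]), array([ 0.6458, -0.1362,  0.117 ]), array([ 0.501 , -0.1416,  0.117 ])]
```

Emit:
{"op": "apply_moves", "data": {"commands": [{"travel":[0,0.003,0.04],"twist":[0,0,0],"claw":0.05},{"travel":[0,0.003,0.075],"twist":[0,0,0],"claw":0.05},{"travel":[0,0.003,0.094],"twist":[0,0,0],"claw":0.05},{"travel":[0,0.003,0.094],"twist":[0,0,0],"claw":0.02},{"travel":[0,0.003,0.094],"twist":[0,0,0],"claw":0.005},{"travel":[0,0.003,0.094],"twist":[0,0,0],"claw":0.005},{"travel":[0,0.003,0.094],"twist":[0,0,0],"claw":0.005},{"travel":[0,0.003,0.094],"twist":[0,0,0],"claw":0.005}], "force": 40}}

```text
clock: 6.95
position: [0.5743, -0.0191, 0.1415]
tool_rot: [3.139, -0.0, 1.571]
force: [4.7, -0.6, -1.4]
grip_width: 0.0108
```

Run:
```python
import numpy as np
a0=np.arctan2(48,-63)
for f in np.arange(.1,1.75,.1):
    a=a0-f; print(round(f,2),(79.2*np.array([np.cos(a)-np.cos(a0),np.sin(a)-np.sin(a0)])).round(1))
```

```text
0.1 [5.1 6. ]
0.2 [10.8 11.6]
0.3 [17.  16.5]
0.4 [23.7 20.7]
0.5 [30.7 24.3]
0.6 [38.1 27.2]
0.7 [45.7 29.3]
0.8 [53.5 30.6]
0.9 [61.4 31.2]
1.0 [69.3 30.9]
1.1 [77.2 29.9]
1.2 [84.9 28.1]
1.3 [92.4 25.5]
1.4 [99.6 22.2]
1.5 [106.4  18.2]
1.6 [112.8  13.6]
1.7 [118.7   8.3]
```

The bar is gripped at 10.8 mm. With a vertical tool, the gripper body would meet the hasp past about 1 rad. So I'll lift to 0.85 rad here, then push the inside of the lid the rest of the way, off-centre.

Emit:
{"op": "apply_moves", "data": {"commands": [{"travel":[0,0.0025,-0.003],"twist":[0,0,0],"claw":0.005},{"travel":[0,0.005,-0.006],"twist":[0,0,0],"claw":0.005},{"travel":[0,0.011,-0.0115],"twist":[0,0,0],"claw":0.005},{"travel":[0,0.017,-0.0165],"twist":[0,0,0],"claw":0.005},{"travel":[0,0.0235,-0.0205],"twist":[0,0,0],"claw":0.005},{"travel":[0,0.0305,-0.0245],"twist":[0,0,0],"claw":0.005},{"travel":[0,0.038,-0.027],"twist":[0,0,0],"claw":0.005},{"travel":[0,0.0455,-0.029],"twist":[0,0,0],"claw":0.005},{"travel":[0,0.0535,-0.0305],"twist":[0,0,0],"claw":0.005},{"travel":[0,0.0575,-0.031],"twist":[0,0,0],"claw":0.005}], "force": 40}}

```text
clock: 7.95
position: [0.6311, -0.0188, 0.173]
tool_rot: [-3.141, -0.0, 1.571]
force: [-10.5, 1.5, 15.7]
grip_width: 0.0105
```

Run:
```python
from h import *
w=grab("wrist","w6"); f=grab("side"); crop(f,220,130,400,280,4,"s6")
```

```text
(no output)
```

View pics/w6.png

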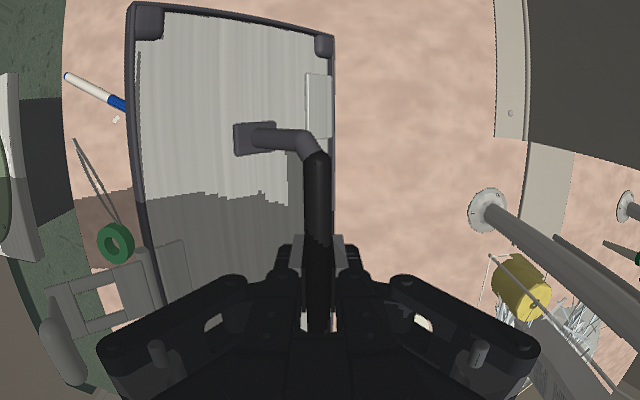

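View pics/s6.png

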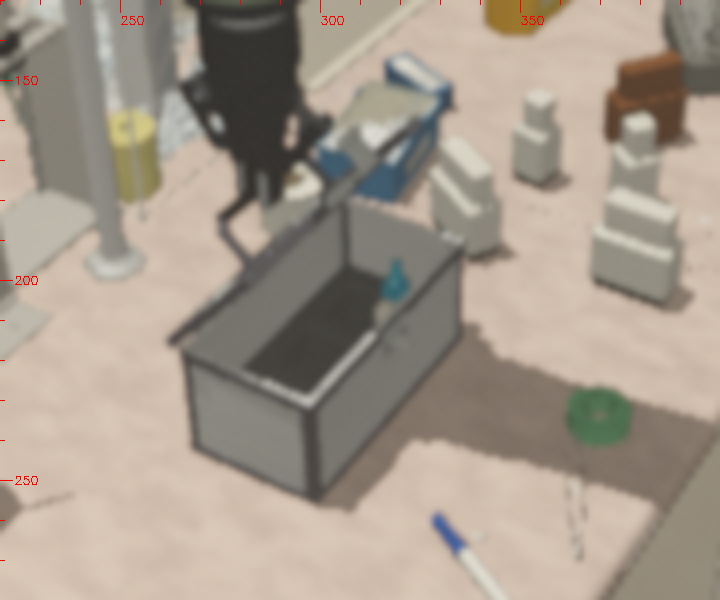

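The lid is up at about 0.85 rad and the bar is held. A blue-capped packed bottle is visible at the right end of the case (side 318,200). I'll release, rise, and come round to the lid's inside at y=+0.065.

Emit:
{"op": "apply_moves", "data": {"commands": [{"travel":[0,0,0],"twist":[0,0,0],"claw":0.05},{"travel":[0,0,0],"twist":[0,0,0],"claw":0.05},{"travel":[0,0,-0.03],"twist":[0,0,0],"claw":0.05},{"travel":[0,0,-0.08],"twist":[0,0,0],"claw":0.05},{"travel":[0,0,-0.13],"twist":[0,0,0],"claw":0.05},{"travel":[0.02,-0.02,-0.165],"twist":[0,0,0],"claw":0},{"travel":[0.05,-0.06,-0.165],"twist":[0,0,0],"claw":0},{"travel":[0.084,-0.1,-0.165],"twist":[0,0,0],"claw":0},{"travel":[0.084,-0.145,-0.165],"twist":[0,0,0],"claw":0},{"travel":[0.084,-0.15,-0.165],"twist":[0,0,0],"claw":0}]}}

```text
clock: 9.05
position: [0.4772, 0.0659, 0.3374]
tool_rot: [3.141, -0.0, 1.573]
force: [1.2, -1.2, 0.2]
grip_width: -0.0001
```

Run:
```python
from h import *
w=grab("wrist","w7"); print(bot.observe()["position"])
```

```text
[0.47899905 0.06534303 0.33774063]
```

View pics/w7.png

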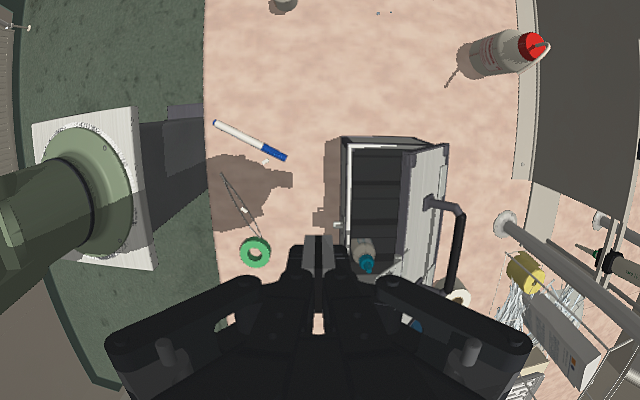

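I'll turn -90° first, so the fingers are narrow in x and the orientation is right for packing too, then lower.

Emit:
{"op": "apply_moves", "data": {"commands": [{"travel":[0.005,0,0],"twist":[0,0,-8.5],"claw":0},{"travel":[0.005,0,0],"twist":[0,0,-17],"claw":0},{"travel":[0.005,0,0],"twist":[0,0,-25.5],"claw":0},{"travel":[0.005,0,0],"twist":[0,0,-34],"claw":0},{"travel":[0.005,0,0],"twist":[0,0,-42.5],"claw":0},{"travel":[0.005,0,0],"twist":[0,0,-51],"claw":0},{"travel":[0.005,0,0.02],"twist":[0,0,-59.5],"claw":0},{"travel":[0.005,0,0.07],"twist":[0,0,-68],"claw":0},{"travel":[0.005,0,0.11],"twist":[0,0,-76.5],"claw":0},{"travel":[0.005,0,0.155],"twist":[0,0,-85],"claw":0}]}}

```text
clock: 10.1
position: [0.4824, 0.0698, 0.1806]
tool_rot: [3.141, 0.002, 3.059]
force: [1.4, 0.1, 0.2]
grip_width: 0.0
```

Emit:
{"op": "apply_moves", "data": {"commands": [{"travel":[0,0,0],"twist":[0,0,-5],"claw":0},{"travel":[-0.03,0,0],"twist":[0,0,-5],"claw":0},{"travel":[-0.05,0,0],"twist":[0,0,-5],"claw":0},{"travel":[-0.065,0,0],"twist":[0,0,-5],"claw":0}]}}

```text
clock: 10.5
position: [0.5478, 0.0637, 0.1813]
tool_rot: [3.141, -0.0, 3.14]
force: [-12.7, 1.5, 10.2]
grip_width: -0.0003
```

Run:
```python
from h import *
w=grab("wrist","w8"); print(bot.observe()["position"])
```

```text
[0.54902654 0.063559   0.18117242]
```

View pics/w8.png

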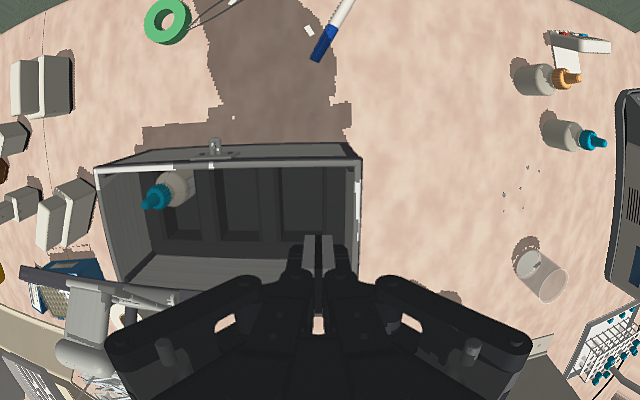

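In contact at 12 N. Pushing on.

Emit:
{"op": "apply_moves", "data": {"commands": [{"travel":[-0.007,0,0],"twist":[0,0,0],"claw":0},{"travel":[-0.014,0,-0.002],"twist":[0,0,0],"claw":0},{"travel":[-0.021,0,-0.004],"twist":[0,0,0],"claw":0},{"travel":[-0.028,0,-0.007],"twist":[0,0,0],"claw":0},{"travel":[-0.035,0,-0.01],"twist":[0,0,0],"claw":0},{"travel":[-0.042,0,-0.014],"twist":[0,0,0],"claw":0},{"travel":[-0.049,0,-0.017],"twist":[0,0,0],"claw":0},{"travel":[-0.055,0,-0.02],"twist":[0,0,0],"claw":0}]}}

```text
clock: 11.35
position: [0.6012, 0.0641, 0.2015]
tool_rot: [-3.142, -0.0, 3.141]
force: [-2.7, -0.1, -1.8]
grip_width: 0.0002
```

Run:
```python
from h import *
w=grab("wrist","w9"); print(bot.observe()["position"]); f=grab("side"); crop(f,220,130,400,280,4,"s9")
```

```text
[0.60216955 0.06417861 0.2019836 ]
```

View pics/s9.png

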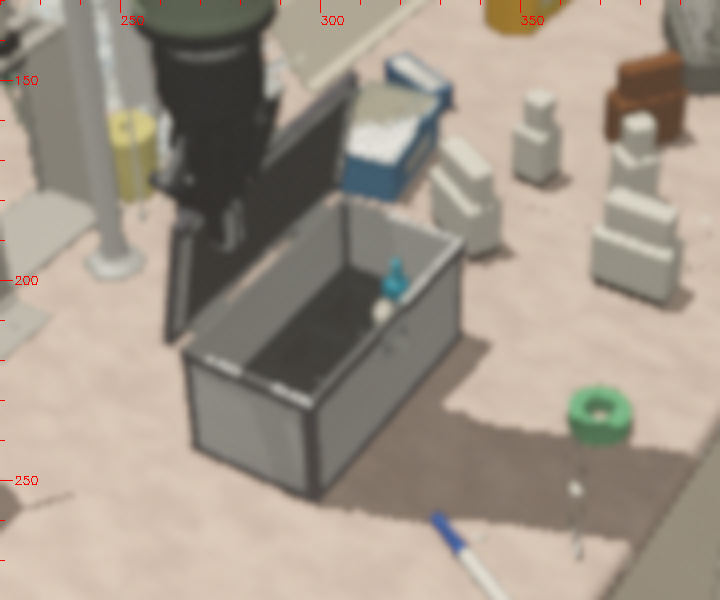

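Emit:
{"op": "apply_moves", "data": {"commands": [{"travel":[-0.007,0,0],"twist":[0,0,0],"claw":0},{"travel":[-0.014,0,0],"twist":[0,0,0],"claw":0},{"travel":[-0.021,0,0],"twist":[0,0,0],"claw":0},{"travel":[-0.027,0,0],"twist":[0,0,0],"claw":0},{"travel":[-0.027,0,0],"twist":[0,0,0],"claw":0}]}}

```text
clock: 11.95
position: [0.6286, 0.0643, 0.2012]
tool_rot: [3.141, 0.0, 3.141]
force: [-0.4, -0.1, 0.2]
grip_width: 0.0
```

Run:
```python
from h import *
w=grab("wrist","w9"); print(bot.observe()["position"]); f=grab("side"); crop(f,220,130,400,280,4,"s10")
g=grab("scene"); crop(g,280,130,420,250,5,"g10")
```

```text
[0.62814924 0.06429561 0.2012134 ]
```

View pics/s10.png

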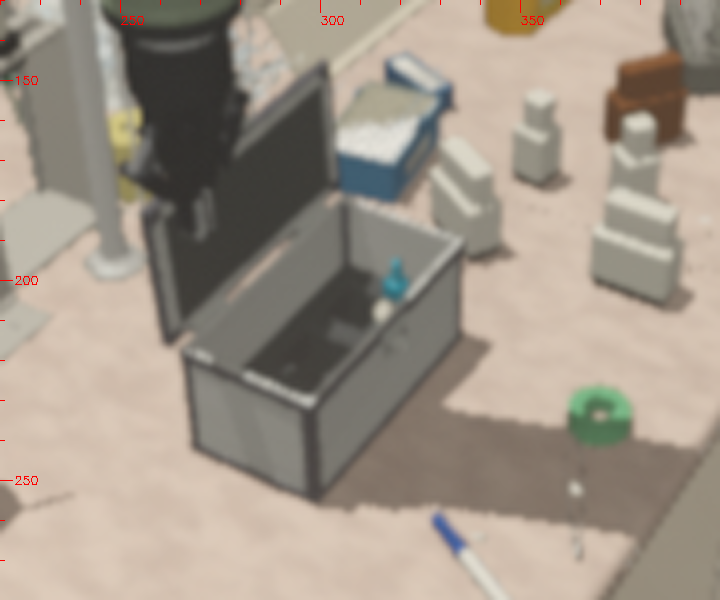

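View pics/g10.png

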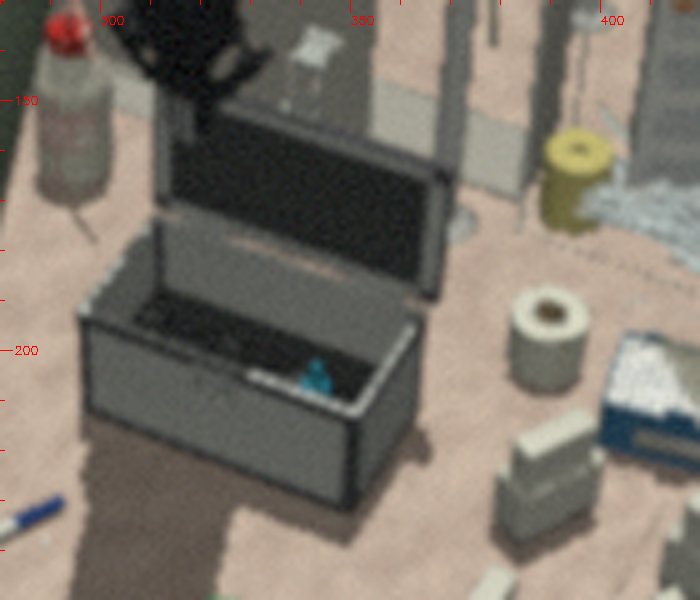

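Run:
```python
from h import *
np.set_printoptions(precision=4,suppress=True)
f=grab("side");g=grab("scene")
p=tri(ray(f,299,146),ray(g,368.5,165)); print(p,proj(f,p),proj(g,p)); print("lid",np.arctan2(p[2]-.11,.634-p[0]))
print(bot.observe()["clock"])
```

```text
[ 0.65   -0.1284  0.2272] [299.8688 147.2545] [369.0442 163.7109]
lid 1.7064165243270768
12.2
```

The lid is at about 1.7 rad. Next I'll back off and look into the case from above.

Emit:
{"op": "apply_moves", "data": {"commands": [{"travel":[0.04,0,-0.02],"twist":[0,0,0],"claw":0},{"travel":[0.04,-0.03,-0.06],"twist":[0,0,0],"claw":0.05},{"travel":[0.04,-0.06,-0.1],"twist":[0,0,0],"claw":0.05},{"travel":[0.04,-0.08,-0.14],"twist":[0,0,0],"claw":0.05},{"travel":[0.04,-0.08,-0.15],"twist":[0,0,0],"claw":0.05},{"travel":[0.04,-0.08,-0.15],"twist":[0,0,0],"claw":0.05}]}}

```text
clock: 12.8
position: [0.5882, -0.0159, 0.353]
tool_rot: [3.142, 0.003, 3.141]
force: [-1.0, 0.1, -0.3]
grip_width: 0.0501
```

Run:
```python
from h import *
w=grab("wrist","w11"); print(bot.observe()["position"])
```

```text
[ 0.58765724 -0.0152528   0.35135066]
```

View pics/w11.png

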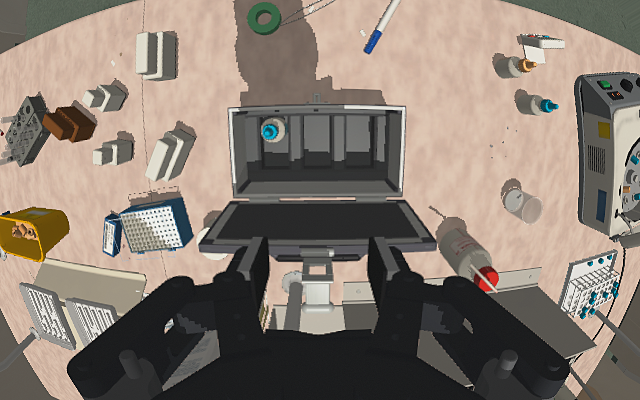

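Only one packed bottle, at right_front (271,130). Plan: both worktop bottles in the left channel, a small block in right_rear, a large block in the middle channel. Now the measurements.

Run:
```python
from h import *
np.set_printoptions(precision=4,suppress=True)
w=grab("wrist");f=grab("side")
crop(w,220,95,415,210,4,"w11c"); crop(w,480,20,580,130,6,"w11b")
for u,v in ((246,303),(277.5,298.5)): print("side tip",onz(f,u,v,.098))
```

```text
side tip [0.4856 0.3611 0.098 ]
side tip [0.4275 0.3092 0.098 ]
```

View pics/w11c.png

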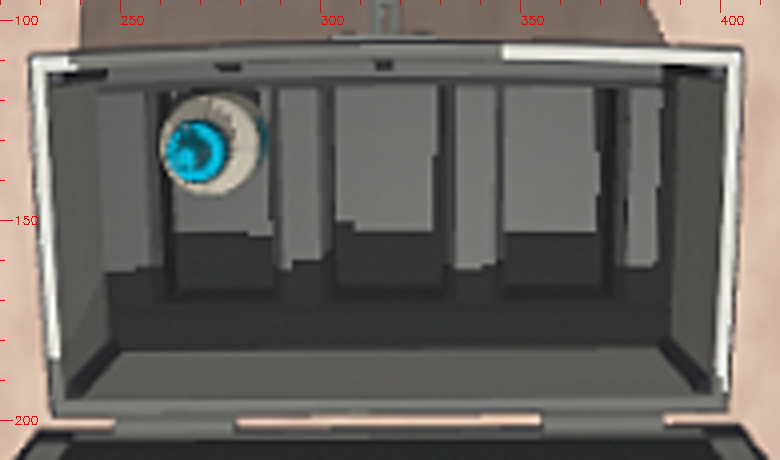

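View pics/w11b.png

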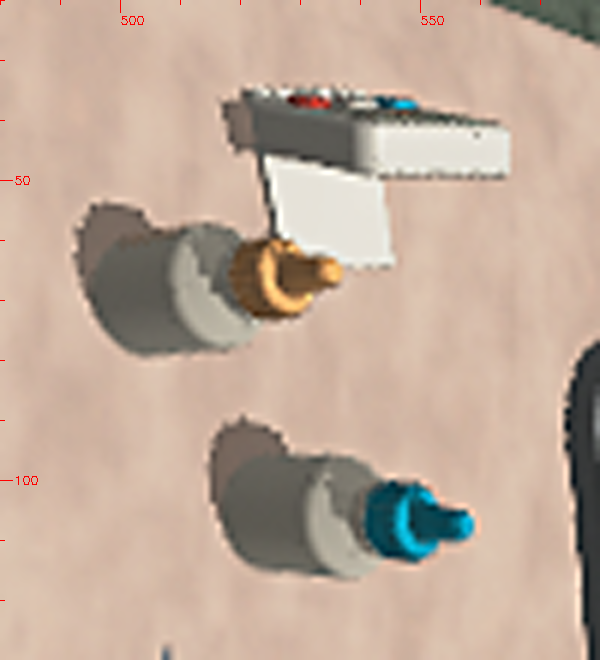

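Run:
```python
from h import *
np.set_printoptions(precision=4,suppress=True)
w=grab("wrist")
for n,p in dict(FL=(404.5,108),FR=(227,109),BR=(233,198),BL=(401,197)).items(): print(n,onz(w,*p,.11))
print("packed tip",onz(w,264.5,133.5,.106),"body top",onz(w,271.5,131,.070))
print("mid floor",onz(w,302,130,.008),onz(w,327,130,.008)); print("left floor",onz(w,343.5,130,.008),onz(w,367,130,.008))
print("mid floor back/front",onz(w,314,118,.008))
for n,a,b in (("orange",(535,65.3),(515,68)),("blue",(556.5,107),(538,106.5))):
    print(n,onz(w,*a,.098),onz(w,*b,.062))
print("timer",onz(w,544,64,0),onz(w,526,58,0),onz(w,521,47,0.0),onz(w,540,49,.0),onz(w,563,48,.066),onz(w,540,49,.066))
print(bot.observe()["position"])
```

```text
FL [0.5119 0.0914 0.11  ]
FR [ 0.5133 -0.1309  0.11  ]
BR [ 0.6296 -0.1289  0.11  ]
BL [0.6278 0.0929 0.11  ]
packed tip [ 0.5462 -0.0839  0.106 ] body top [ 0.5457 -0.0803  0.07  ]
mid floor [ 0.5489 -0.0416  0.008 ] [ 0.5489 -0.0027  0.008 ]
left floor [0.5487 0.0231 0.008 ] [0.548  0.0602 0.008 ]
mid floor back/front [ 0.5302 -0.0229  0.008 ]
orange [0.4263 0.3074 0.098 ] [0.4301 0.2933 0.062 ]
blue [0.4843 0.3569 0.098 ] [0.4864 0.3455 0.062 ]
timer [0.3967 0.4121 0.    ] [0.3938 0.3651 0.    ] [0.3746 0.3534 0.    ] [ 0.3686  0.4022 -0.    ] [0.374  0.4039 0.066 ] [0.3885 0.3461 0.066 ]
[ 0.5873 -0.015   0.35  ]
```

Case: (0.5707,-0.019), yaw about 0.006, and the rim size checks at 222×116 mm. Bottles: blue about (0.485,0.359), orange about (0.427,0.308). I'll move over the blue bottle and check.

Emit:
{"op": "apply_moves", "data": {"commands": [{"travel":[0.02,0.047,0],"twist":[0,0,0],"claw":0.05},{"travel":[0.03,0.094,-0.01],"twist":[0,0,0],"claw":0.05},{"travel":[0.045,0.14,0.0],"twist":[0,0,0],"claw":0.05},{"travel":[0.06,0.185,0.02],"twist":[0,0,0],"claw":0.05},{"travel":[0.07,0.23,0.05],"twist":[0,0,0],"claw":0.05},{"travel":[0.085,0.27,0.08],"twist":[0,0,0],"claw":0.05},{"travel":[0.095,0.31,0.11],"twist":[0,0,0],"claw":0.05},{"travel":[0.102,0.345,0.14],"twist":[0,0,0],"claw":0.05},{"travel":[0.102,0.374,0.15],"twist":[0,0,0],"claw":0.05},{"travel":[0.102,0.374,0.15],"twist":[0,0,0],"claw":0.05}]}}

```text
clock: 14.0
position: [0.4823, 0.3627, 0.1979]
tool_rot: [-3.141, -0.005, -3.135]
force: [-0.7, -0.8, -0.1]
grip_width: 0.0497
```

Run:
```python
from h import *
w=grab("wrist","w12"); print(bot.observe()["position"])
```

```text
[0.48353192 0.36038495 0.19901713]
```

View pics/w12.png

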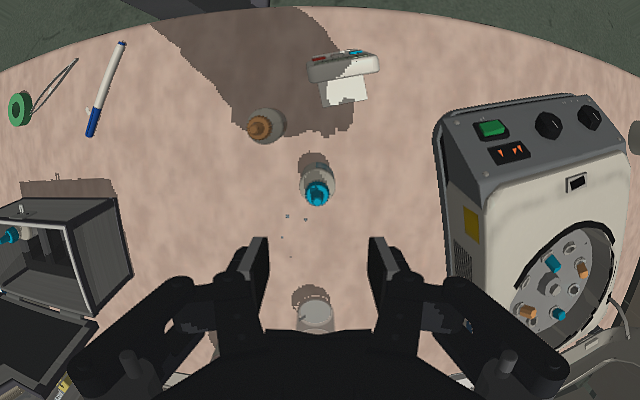

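Run:
```python
from h import *
np.set_printoptions(precision=4,suppress=True)
w=grab("wrist"); crop(w,230,90,350,220,5,"w12c")
hsv=cv2.cvtColor(w["frame"],cv2.COLOR_BGR2HSV)
for n,lo,hi,box in (("blue",(90,120,60),(110,255,255),(280,150,350,220)),("orange",(5,90,60),(22,255,255),(235,100,290,150))):
    m=cv2.inRange(hsv,lo,hi); k=np.zeros_like(m); k[box[1]:box[3],box[0]:box[2]]=m[box[1]:box[3],box[0]:box[2]]
    c=max(cv2.findContours(k,0,1)[0],key=cv2.contourArea); (u,v),r=cv2.minEnclosingCircle(c); print(n,u,v,r,cv2.boundingRect(c),onz(w,u,v,.075))
print(bot.observe()["position"])
```

```text
blue 319.875 191.125 12.177179336547852 (308, 179, 24, 25) [0.485  0.3601 0.075 ]
orange 261.45770263671875 126.09452819824219 12.60269832611084 (249, 114, 26, 25) [0.4269 0.3093 0.075 ]
[0.4846 0.3589 0.2   ]
```

View pics/w12c.png

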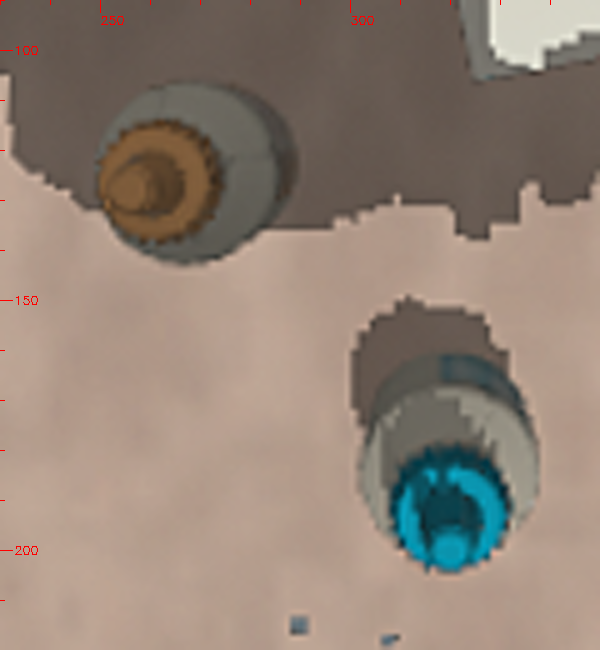

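Blue is at (0.485,0.360), agreeing across three views. Lowering onto the cap.

Emit:
{"op": "apply_moves", "data": {"commands": [{"travel":[0,0.001,0.045],"twist":[0,0,0],"claw":0.05},{"travel":[0,0.001,0.09],"twist":[0,0,0],"claw":0.05},{"travel":[0,0.001,0.12],"twist":[0,0,0],"claw":0.045},{"travel":[0,0.001,0.136],"twist":[0,0,0],"claw":0.045},{"travel":[0,0.001,0.136],"twist":[0,0,0],"claw":0.045},{"travel":[0,0.001,0.136],"twist":[0,0,0],"claw":0.015},{"travel":[0,0.001,0.136],"twist":[0,0,0],"claw":0.015},{"travel":[0,0.001,0.136],"twist":[0,0,0],"claw":0.015},{"travel":[0,0.001,0.136],"twist":[0,0,0],"claw":0.015},{"travel":[0,0.001,0.136],"twist":[0,0,0],"claw":0.015}], "force": 35}}

```text
clock: 15.1
position: [0.4866, 0.36, 0.0672]
tool_rot: [3.14, 0.002, 3.141]
force: [0.1, 0.3, 7.7]
grip_width: 0.0205
```

Run:
```python
from h import *
w=grab("wrist"); crop(w,230,150,410,310,4,"w13"); f=grab("side"); crop(f,200,270,320,370,6,"s13")
```

```text
(no output)
```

View pics/w13.png

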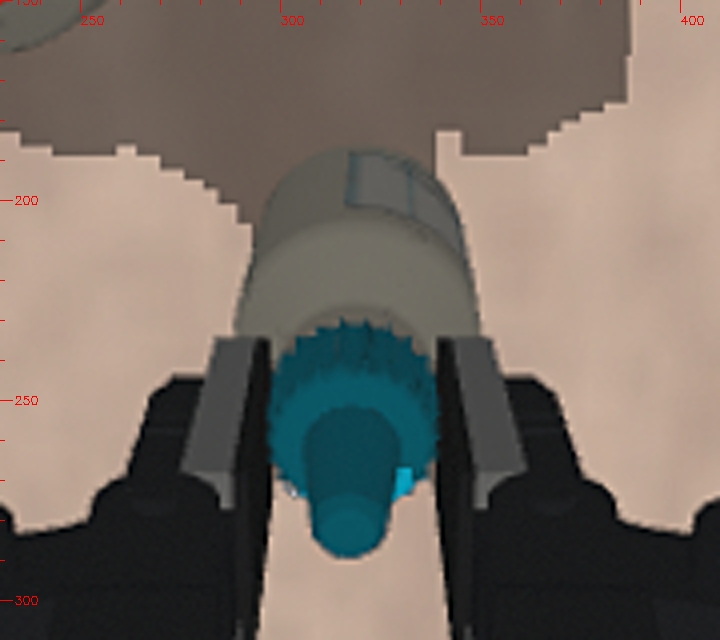

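View pics/s13.png

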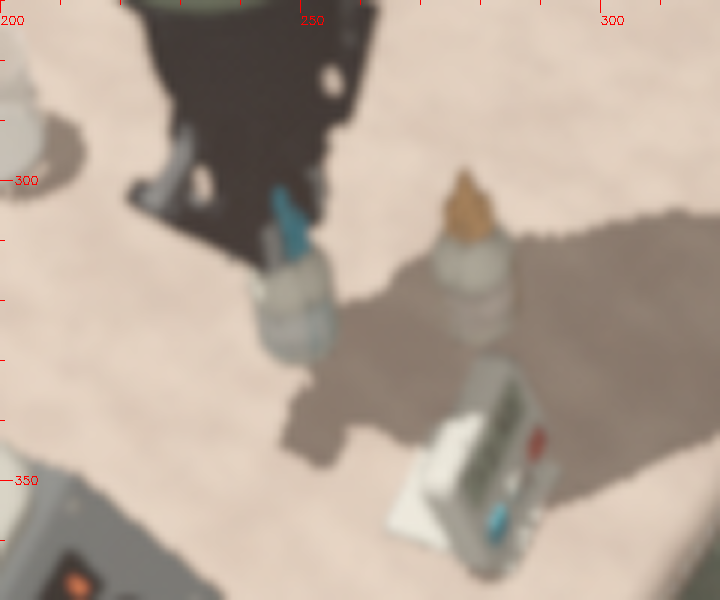

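Cap gripped at 20.5 mm, slightly touching the shoulder (7.7 N). Lifting and carrying to above left_rear.

Emit:
{"op": "apply_moves", "data": {"commands": [{"travel":[0,0,-0.03],"twist":[0,0,0],"claw":0.015},{"travel":[0,0,-0.075],"twist":[0,0,0],"claw":0.015},{"travel":[-0.01,-0.035,-0.11],"twist":[0,0,0],"claw":0.015},{"travel":[-0.025,-0.08,-0.14],"twist":[0,0,0],"claw":0.015},{"travel":[-0.04,-0.125,-0.16],"twist":[0,0,0],"claw":0.015},{"travel":[-0.055,-0.17,-0.16],"twist":[0,0,0],"claw":0.015},{"travel":[-0.07,-0.215,-0.16],"twist":[0,0,0],"claw":0.015},{"travel":[-0.085,-0.26,-0.16],"twist":[0,0,0],"claw":0.015},{"travel":[-0.1,-0.3,-0.16],"twist":[0,0,0],"claw":0.015},{"travel":[-0.1,-0.315,-0.16],"twist":[0,0,0],"claw":0.015}]}}

```text
clock: 16.2
position: [0.5871, 0.0393, 0.2262]
tool_rot: [-3.14, 0.002, 3.136]
force: [-0.5, 0.6, -1.4]
grip_width: 0.0204
```

Emit:
{"op": "apply_moves", "data": {"commands": [{"travel":[0,0,0],"twist":[0,0,0],"claw":0.015},{"travel":[0,0,0],"twist":[0,0,0],"claw":0.015},{"travel":[0,0,0],"twist":[0,0,0],"claw":0.015}]}}

```text
clock: 16.5
position: [0.5855, 0.046, 0.2259]
tool_rot: [3.141, 0.0, -3.14]
force: [-0.3, 0.9, -0.4]
grip_width: 0.0207
```

Run:
```python
from h import *
w=grab("wrist","w14"); print(bot.observe()["position"])
```

```text
[0.58554125 0.04593985 0.22580218]
```

View pics/w14.png

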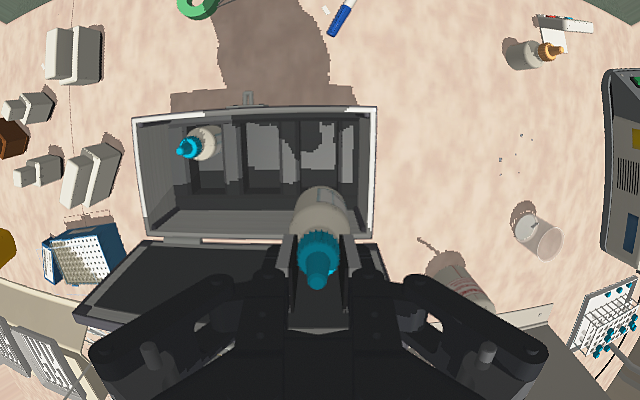

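Run:
```python
from h import *
np.set_printoptions(precision=4,suppress=True)
w=grab("wrist")
for n,p in dict(FL=(378,107),FR=(132.5,119),BR=(146,238),BL=(370,238)).items(): print(n,onz(w,*p,.11))
crop(w,120,90,400,300,2,"w14c")
print("packed tip",onz(w,178,150,.106))
```

```text
FL [0.5123 0.094  0.11  ]
FR [ 0.5151 -0.1296  0.11  ]
BR [ 0.6348 -0.1314  0.11  ]
BL [0.6297 0.0921 0.11  ]
packed tip [ 0.5475 -0.0836  0.106 ]
```

View pics/w14c.png

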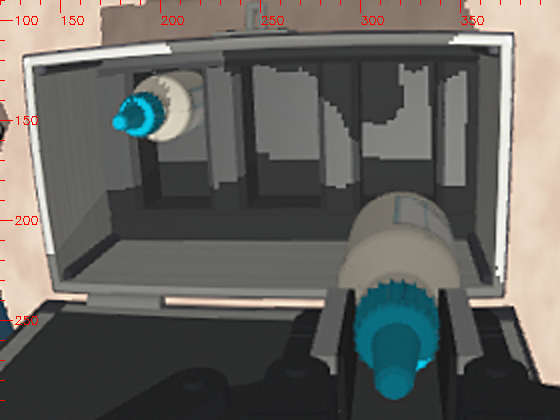

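Emit:
{"op": "apply_moves", "data": {"commands": [{"travel":[0,-0.001,0.04],"twist":[0,0,0],"claw":0.015},{"travel":[0,-0.001,0.08],"twist":[0,0,0],"claw":0.015},{"travel":[0,-0.001,0.1],"twist":[0,0,0],"claw":0.015},{"travel":[0,-0.001,0.115],"twist":[0,0,0],"claw":0.015},{"travel":[0,-0.001,0.13],"twist":[0,0,0],"claw":0.015},{"travel":[0,-0.001,0.14],"twist":[0,0,0],"claw":0.015},{"travel":[0,-0.001,0.147],"twist":[0,0,0],"claw":0.015},{"travel":[0,-0.001,0.151],"twist":[0,0,0],"claw":0.015},{"travel":[0,-0.001,0.151],"twist":[0,0,0],"claw":0.015}]}}

```text
clock: 17.5
position: [0.5863, 0.0438, 0.0749]
tool_rot: [3.141, 0.001, -3.141]
force: [0.4, 2.0, -0.5]
grip_width: 0.0206
```

Run:
```python
from h import *
s=bot.observe(); print(s["position"],s["force"])
w=grab("wrist"); crop(w,60,60,420,330,2,"w15")
```

```text
[0.58632679 0.04380911 0.0749457 ] [ 0.43993906  1.98315199 -0.51691872]
```

View pics/w15.png

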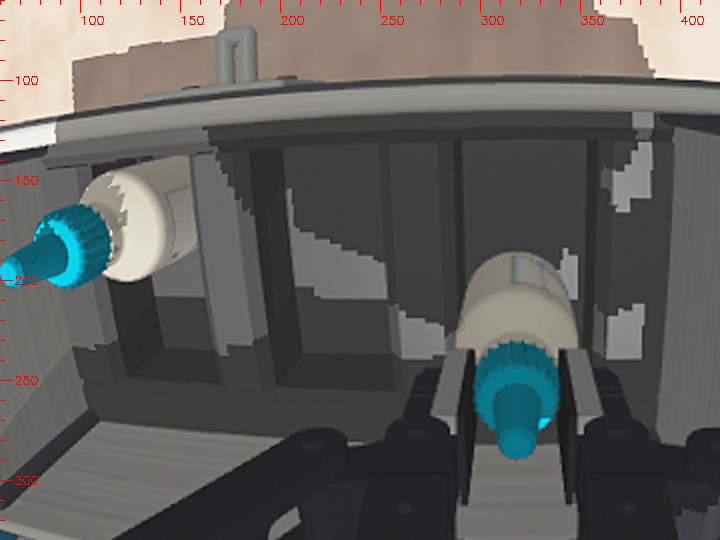

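The bottle is in the left channel. I'll lower the last 2 mm, release, rise and go to orange.

Emit:
{"op": "apply_moves", "data": {"commands": [{"travel":[0,0,0.002],"twist":[0,0,0],"claw":0.015},{"travel":[0,0,0.002],"twist":[0,0,0],"claw":0.036},{"travel":[0,0,0.002],"twist":[0,0,0],"claw":0.036},{"travel":[0,0,0.002],"twist":[0,0,0],"claw":0.036},{"travel":[0,0,-0.03],"twist":[0,0,0],"claw":0.036},{"travel":[0,0,-0.07],"twist":[0,0,0],"claw":0.036},{"travel":[0,0,-0.12],"twist":[0,0,0],"claw":0.036},{"travel":[0.04,0.02,-0.16],"twist":[0,0,0],"claw":0.05},{"travel":[0.06,0.06,-0.16],"twist":[0,0,0],"claw":0.05},{"travel":[0.08,0.1,-0.16],"twist":[0,0,0],"claw":0.05}]}}

```text
clock: 18.55
position: [0.505, 0.1439, 0.2362]
tool_rot: [3.141, 0.003, 3.14]
force: [1.8, 1.0, 1.0]
grip_width: 0.0501
```

Emit:
{"op": "apply_moves", "data": {"commands": [{"travel":[0.02,0.04,0],"twist":[0,0,0],"claw":0.05},{"travel":[0.04,0.08,0],"twist":[0,0,0],"claw":0.05},{"travel":[0.06,0.12,0.01],"twist":[0,0,0],"claw":0.05},{"travel":[0.079,0.155,0.03],"twist":[0,0,0],"claw":0.05},{"travel":[0.079,0.165,0.05],"twist":[0,0,0],"claw":0.05},{"travel":[0.079,0.165,0.05],"twist":[0,0,0],"claw":0.05},{"travel":[0.079,0.165,0.05],"twist":[0,0,0],"claw":0.05}]}}

```text
clock: 19.25
position: [0.427, 0.3077, 0.1846]
tool_rot: [-3.141, -0.0, 3.141]
force: [-0.2, 0.3, 0.3]
grip_width: 0.05
```

```bash
cat >> h.py <<'E'
def blob(w,lo,hi,box):
    hsv=cv2.cvtColor(w["frame"],cv2.COLOR_BGR2HSV); m=cv2.inRange(hsv,lo,hi); k=np.zeros_like(m); k[box[1]:box[3],box[0]:box[2]]=m[box[1]:box[3],box[0]:box[2]]
    c=max(cv2.findContours(k,0,1)[0],key=cv2.contourArea); (u,v),r=cv2.minEnclosingCircle(c); return u,v,r
E
python3 - <<'E'
from h import *
np.set_printoptions(precision=4,suppress=True)
s=bot.observe(); print(s["position"],s["qpos"])
w=grab("wrist","w16"); u,v,r=blob(w,(5,90,60),(22,255,255),(270,140,370,250)); print(u,v,r,onz(w,u,v,.075))
E
```

```text
[0.427  0.3077 0.1846] [-0.4153  0.4519 -0.4263  1.8899  0.2427  0.8511  0.6054]
321.22265625 192.2734375 13.275404930114746 [0.4259 0.3086 0.075 ]
```

View pics/w16.png

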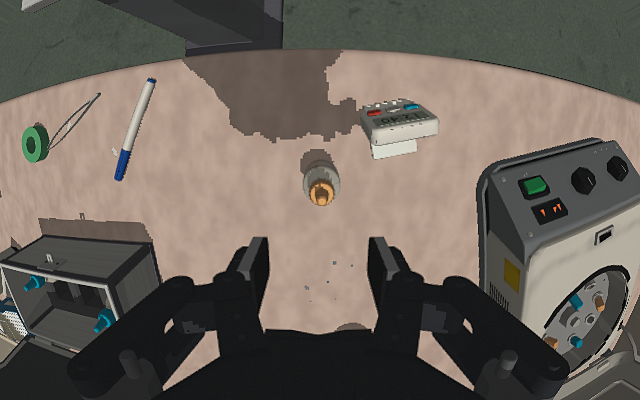

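Emit:
{"op": "apply_moves", "data": {"commands": [{"travel":[0,0.001,0.045],"twist":[0,0,0],"claw":0.045},{"travel":[0,0.001,0.085],"twist":[0,0,0],"claw":0.045},{"travel":[0,0.001,0.11],"twist":[0,0,0],"claw":0.042},{"travel":[0,0.001,0.119],"twist":[0,0,0],"claw":0.042},{"travel":[0,0.001,0.119],"twist":[0,0,0],"claw":0.042},{"travel":[0,0.001,0.119],"twist":[0,0,0],"claw":0.015},{"travel":[0,0.001,0.119],"twist":[0,0,0],"claw":0.015},{"travel":[0,0.001,0.119],"twist":[0,0,0],"claw":0.015},{"travel":[0,0.001,0.119],"twist":[0,0,0],"claw":0.015},{"travel":[0,0.001,0.119],"twist":[0,0,0],"claw":0.015}]}}

```text
clock: 20.3
position: [0.4277, 0.31, 0.0671]
tool_rot: [3.14, 0.002, 3.141]
force: [0.5, 0.8, 8.9]
grip_width: 0.0206
```

Emit:
{"op": "apply_moves", "data": {"commands": [{"travel":[0,0,-0.03],"twist":[0,0,0],"claw":0.015},{"travel":[0,0,-0.075],"twist":[0,0,0],"claw":0.015},{"travel":[-0.01,-0.03,-0.12],"twist":[0,0,0],"claw":0.015},{"travel":[-0.025,-0.07,-0.16],"twist":[0,0,0],"claw":0.015},{"travel":[-0.045,-0.11,-0.16],"twist":[0,0,0],"claw":0.015},{"travel":[-0.065,-0.15,-0.16],"twist":[0,0,0],"claw":0.015},{"travel":[-0.085,-0.19,-0.16],"twist":[0,0,0],"claw":0.015},{"travel":[-0.105,-0.23,-0.16],"twist":[0,0,0],"claw":0.015},{"travel":[-0.12,-0.264,-0.16],"twist":[0,0,0],"claw":0.015},{"travel":[-0.12,-0.264,-0.16],"twist":[0,0,0],"claw":0.015}]}}

```text
clock: 21.3
position: [0.5482, 0.0399, 0.2262]
tool_rot: [-3.14, 0.001, 3.135]
force: [0.3, 1.3, -0.4]
grip_width: 0.0208
```

Emit:
{"op": "apply_moves", "data": {"commands": [{"travel":[0,0,0],"twist":[0,0,0],"claw":0.015},{"travel":[0,0,0],"twist":[0,0,0],"claw":0.015}]}}

```text
clock: 21.5
position: [0.5466, 0.0462, 0.2261]
tool_rot: [3.141, 0.001, -3.141]
force: [-0.7, -0.4, 0.3]
grip_width: 0.0205
```

Run:
```python
from h import *
w=grab("wrist","w17"); print(bot.observe()["position"])
```

```text
[0.54649958 0.04637266 0.22600683]
```

View pics/w17.png

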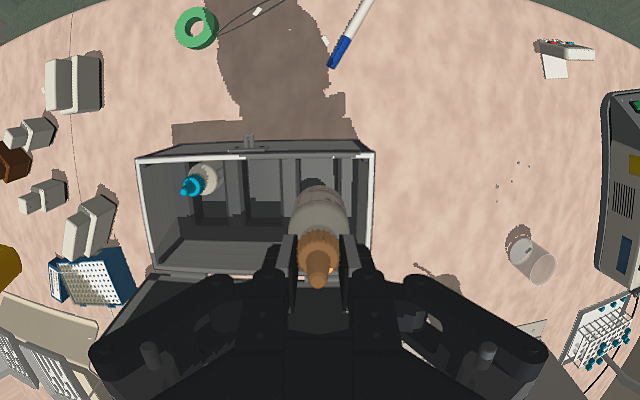

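Emit:
{"op": "apply_moves", "data": {"commands": [{"travel":[0,-0.001,0.04],"twist":[0,0,0],"claw":0.015},{"travel":[0,-0.001,0.08],"twist":[0,0,0],"claw":0.015},{"travel":[0,-0.001,0.1],"twist":[0,0,0],"claw":0.015},{"travel":[0,-0.001,0.115],"twist":[0,0,0],"claw":0.015},{"travel":[0,-0.001,0.13],"twist":[0,0,0],"claw":0.015},{"travel":[0,-0.001,0.14],"twist":[0,0,0],"claw":0.015},{"travel":[0,-0.001,0.147],"twist":[0,0,0],"claw":0.015},{"travel":[0,-0.001,0.152],"twist":[0,0,0],"claw":0.015},{"travel":[0,-0.001,0.153],"twist":[0,0,0],"claw":0.015}]}}

```text
clock: 22.45
position: [0.5478, 0.0456, 0.0737]
tool_rot: [3.141, 0.003, -3.141]
force: [-5.0, 2.7, 29.1]
grip_width: 0.0205
```

Run:
```python
from h import *
s=bot.observe(); print(s["position"],s["force"])
w=grab("wrist"); crop(w,60,60,420,330,2,"w18")
```

```text
[0.54783799 0.04556266 0.07373963] [-5.02882572  2.74982345 29.14560419]
```

View pics/w18.png

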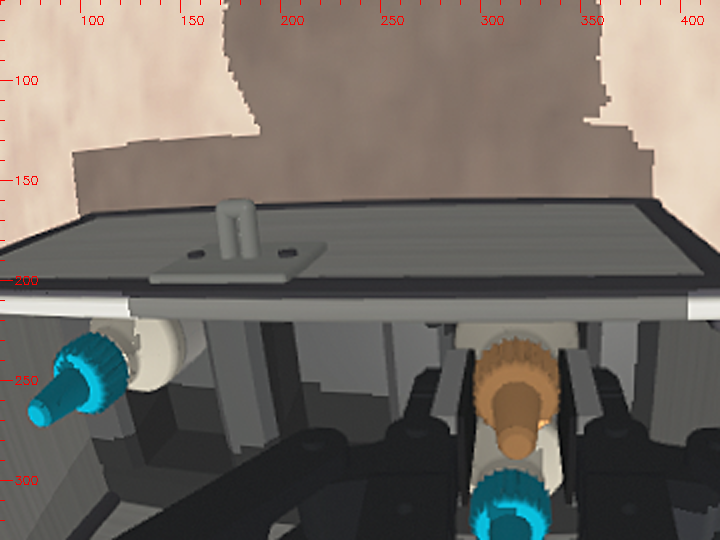

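Bottle on the floor (29 N press at z=0.0737). I'll release, rise and move over the blocks.

Emit:
{"op": "apply_moves", "data": {"commands": [{"travel":[0,0,-0.001],"twist":[0,0,0],"claw":0.036},{"travel":[0,0,-0.001],"twist":[0,0,0],"claw":0.036},{"travel":[0,0,-0.001],"twist":[0,0,0],"claw":0.036},{"travel":[0,0,-0.04],"twist":[0,0,0],"claw":0.036},{"travel":[0,0,-0.08],"twist":[0,0,0],"claw":0.036},{"travel":[0,0,-0.13],"twist":[0,0,0],"claw":0.036},{"travel":[0,-0.02,-0.18],"twist":[0,0,0],"claw":0.05},{"travel":[0,-0.06,-0.22],"twist":[0,0,0],"claw":0.05},{"travel":[0,-0.1,-0.25],"twist":[0,0,0],"claw":0.05},{"travel":[0,-0.15,-0.25],"twist":[0,0,0],"claw":0.05}]}}

```text
clock: 23.5
position: [0.5478, -0.0978, 0.3256]
tool_rot: [-3.141, 0.005, -3.139]
force: [0.7, -0.5, -0.3]
grip_width: 0.0499
```

Emit:
{"op": "apply_moves", "data": {"commands": [{"travel":[0,-0.05,0],"twist":[0,0,0],"claw":0.05},{"travel":[0,-0.1,0],"twist":[0,0,0],"claw":0.05},{"travel":[0,-0.15,0],"twist":[0,0,0],"claw":0.05},{"travel":[0,-0.15,0],"twist":[0,0,0],"claw":0.05},{"travel":[0,-0.15,0],"twist":[0,0,0],"claw":0.05}]}}

```text
clock: 24.0
position: [0.5463, -0.2485, 0.3212]
tool_rot: [3.141, -0.001, 3.139]
force: [0.2, 1.3, -1.1]
grip_width: 0.0502
```

Run:
```python
from h import *
w=grab("wrist","w19"); print(bot.observe()["position"])
```

```text
[ 0.54667265 -0.24716318  0.32139842]
```

View pics/w19.png

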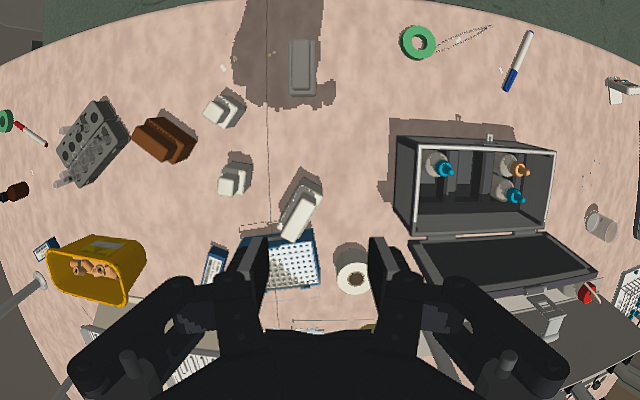

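Candidates: large A (302,67), large B (298,208), small C (223,110), small D (234,178), brown decoy (163,140). A is aligned with the case, so I'll take A and D. First, crops to measure their rib tops.

Run:
```python
from h import *
w=grab("wrist"); crop(w,190,25,340,245,4,"w19c"); crop(w,395,120,560,240,4,"w19d")
```

```text
(no output)
```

View pics/w19c.png

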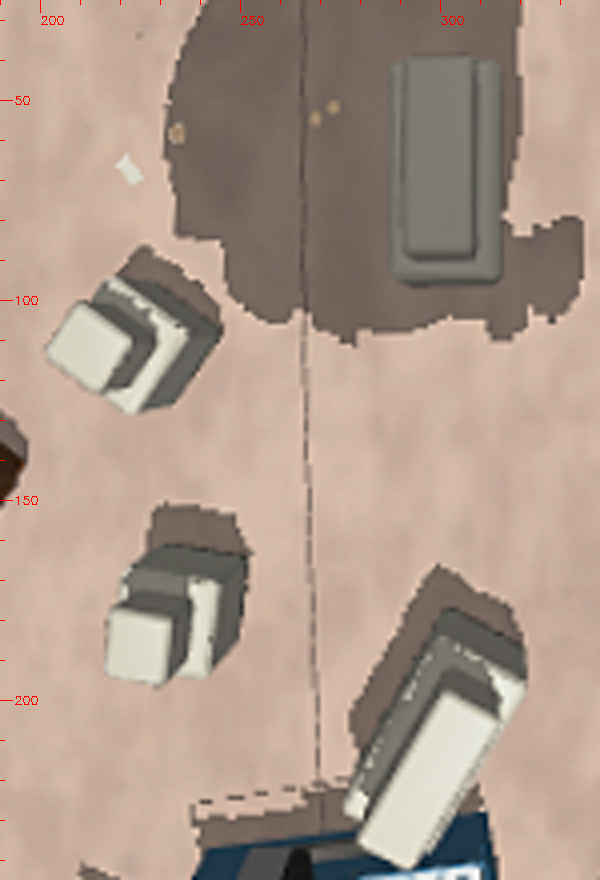

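View pics/w19d.png

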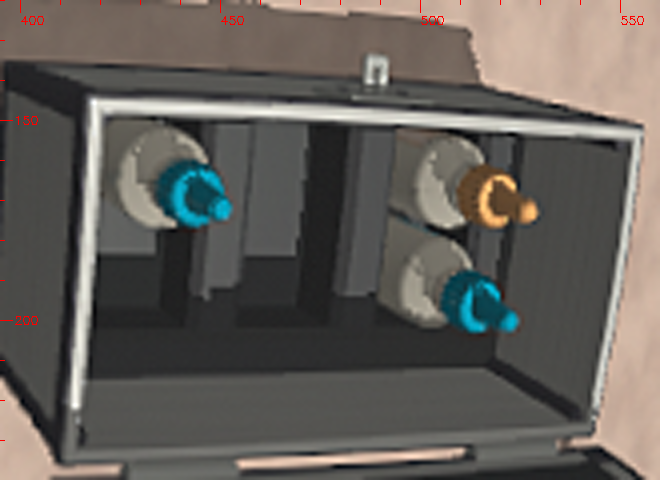

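Run:
```python
from h import *
np.set_printoptions(precision=4,suppress=True)
w=grab("wrist"); print(bot.observe()["position"])
def quad(name,ps,z=.093):
    P=np.array([onz(w,*p,z)[:2] for p in ps]); c=P.mean(0)
    e=[P[(i+1)%4]-P[i] for i in range(4)]
    print(name,c,"sides",[round(np.linalg.norm(x),4) for x in e],"ang deg",[round(np.degrees(np.arctan2(x[1],x[0])),1) for x in e])
quad("A",[(291.5,39.5),(305.5,39),(306.5,88.5),(290.5,89.5)])
quad("D",[(219,177),(232.5,179),(229,196),(216,194.5)])
quad("C",[(210.5,101),(222.5,110.5),(214,123),(201.5,112.5)])
quad("B",[(302.5,196),(314.5,204.5),(290.5,242),(279,234)])
```

```text
[ 0.547  -0.2463  0.3217]
A [ 0.4217 -0.2714] sides [np.float64(0.0166), np.float64(0.0608), np.float64(0.0189), np.float64(0.0614)] ang deg [np.float64(91.1), np.float64(1.2), np.float64(-87.1), np.float64(179.0)]
D [ 0.5713 -0.3679] sides [np.float64(0.0181), np.float64(0.0232), np.float64(0.0178), np.float64(0.0239)] ang deg [np.float64(81.2), np.float64(-15.8), np.float64(-96.4), np.float64(165.3)]
C [ 0.4759 -0.3786] sides [np.float64(0.02), np.float64(0.019), np.float64(0.0215), np.float64(0.0185)] ang deg [np.float64(50.5), np.float64(-38.0), np.float64(-130.8), np.float64(137.4)]
B [ 0.615  -0.2757] sides [np.float64(0.0186), np.float64(0.0609), np.float64(0.0186), np.float64(0.0606)] ang deg [np.float64(53.5), np.float64(-31.4), np.float64(-127.5), np.float64(148.7)]
```

Emit:
{"op": "apply_moves", "data": {"commands": [{"travel":[0.04,-0.01,0.03],"twist":[0,0,0],"claw":0.05},{"travel":[0.08,-0.02,0.07],"twist":[0,0,0],"claw":0.05},{"travel":[0.125,-0.025,0.1],"twist":[0,0,0],"claw":0.05},{"travel":[0.125,-0.025,0.13],"twist":[0,0,0],"claw":0.05},{"travel":[0.125,-0.025,0.13],"twist":[0,0,0],"claw":0.05},{"travel":[0.125,-0.025,0.13],"twist":[0,0,0],"claw":0.05}]}}

```text
clock: 24.75
position: [0.423, -0.2719, 0.1927]
tool_rot: [3.141, 0.001, -3.14]
force: [-0.2, 0.0, 1.0]
grip_width: 0.0499
```

Run:
```python
from h import *
w=grab("wrist"); print(bot.observe()["position"]); crop(w,220,100,420,260,4,"w20")
```

```text
[ 0.42366398 -0.272087    0.19319841]
```

View pics/w20.png

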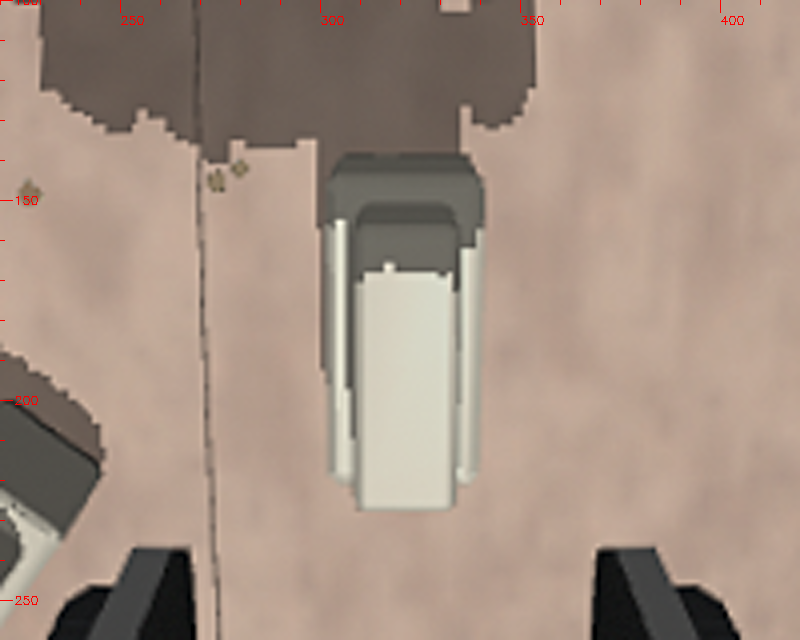

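```bash
cat >> h.py <<'E'
def quad(w,name,ps,z=.093):
    P=np.array([onz(w,*p,z)[:2] for p in ps]); c=P.mean(0)
    e=[P[(i+1)%4]-P[i] for i in range(4)]
    print(name,c.round(4),"sides",[round(float(np.linalg.norm(x)),4) for x in e],"ang deg",[round(float(np.degrees(np.arctan2(x[1],x[0]))),1) for x in e])
E
python3 - <<'E'
from h import *
w=grab("wrist"); print(bot.observe()["position"])
quad(w,"A",[(309,155.5),(331.5,155.5),(333,227),(308,227)])
E
```

```text
[ 0.4237789  -0.2722388   0.19331867]
A [ 0.4203 -0.272 ] sides [0.0178, 0.0606, 0.0211, 0.0606] ang deg [90.2, 2.0, -89.9, 178.9]
```

Emit:
{"op": "apply_moves", "data": {"commands": [{"travel":[0.003,0,0.045],"twist":[0,0,0],"claw":0.045},{"travel":[0.003,0,0.09],"twist":[0,0,0],"claw":0.045},{"travel":[0.003,0,0.117],"twist":[0,0,0],"claw":0.042},{"travel":[0.003,0,0.127],"twist":[0,0,0],"claw":0.042},{"travel":[0.003,0,0.127],"twist":[0,0,0],"claw":0.042},{"travel":[0.003,0,0.127],"twist":[0,0,0],"claw":0.015},{"travel":[0.003,0,0.127],"twist":[0,0,0],"claw":0.015},{"travel":[0.003,0,0.127],"twist":[0,0,0],"claw":0.015},{"travel":[0.003,0,0.127],"twist":[0,0,0],"claw":0.015},{"travel":[0.003,0,0.127],"twist":[0,0,0],"claw":0.015}], "force": 50}}

```text
clock: 25.85
position: [0.4199, -0.273, 0.0663]
tool_rot: [-3.14, 0.003, 3.141]
force: [0.8, 1.9, 9.6]
grip_width: 0.0211
```

Emit:
{"op": "apply_moves", "data": {"commands": [{"travel":[0,0,-0.03],"twist":[0,0,0],"claw":0.015},{"travel":[0,0,-0.075],"twist":[0,0,0],"claw":0.015},{"travel":[-0.01,0.03,-0.12],"twist":[0,0,0],"claw":0.015},{"travel":[-0.03,0.07,-0.16],"twist":[0,0,0],"claw":0.015},{"travel":[-0.055,0.105,-0.17],"twist":[0,0,0],"claw":0.015},{"travel":[-0.08,0.14,-0.17],"twist":[0,0,0],"claw":0.015},{"travel":[-0.105,0.18,-0.17],"twist":[0,0,0],"claw":0.015},{"travel":[-0.13,0.22,-0.17],"twist":[0,0,0],"claw":0.015},{"travel":[-0.147,0.253,-0.17],"twist":[0,0,0],"claw":0.015},{"travel":[-0.147,0.253,-0.17],"twist":[0,0,0],"claw":0.015}]}}

```text
clock: 26.85
position: [0.5673, -0.014, 0.2357]
tool_rot: [3.139, 0.002, -3.136]
force: [-1.4, -0.6, -0.3]
grip_width: 0.0211
```

Emit:
{"op": "apply_moves", "data": {"commands": [{"travel":[0,0,0],"twist":[0,0,0],"claw":0.015},{"travel":[0,0,0],"twist":[0,0,0],"claw":0.015}]}}

```text
clock: 27.05
position: [0.5655, -0.0206, 0.2353]
tool_rot: [-3.141, 0.001, 3.14]
force: [0.1, 0.0, -2.2]
grip_width: 0.0212
```

Run:
```python
from h import *
w=grab("wrist","w21"); s=bot.observe(); print(s["position"],s["tool_rot"]); crop(w,150,60,430,320,2,"w21c")
```

```text
[ 0.56544847 -0.02078245  0.23516868] [-3.14097906e+00  4.62377123e-04  3.14000472e+00]
```

View pics/w21.png

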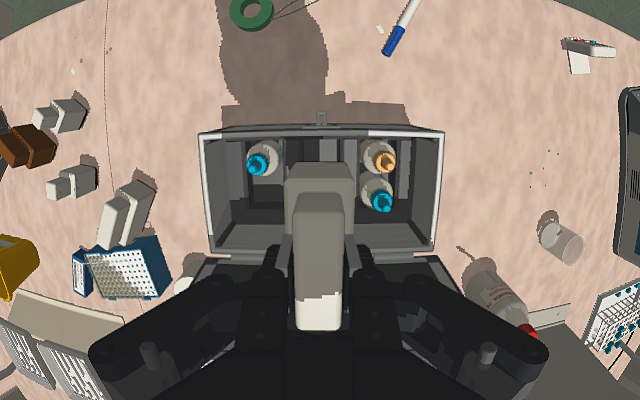

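Emit:
{"op": "apply_moves", "data": {"commands": [{"travel":[-0.001,0.001,0.04],"twist":[0,0,0],"claw":0.015},{"travel":[-0.001,0.001,0.08],"twist":[0,0,0],"claw":0.015},{"travel":[-0.001,0.001,0.105],"twist":[0,0,0],"claw":0.015},{"travel":[-0.001,0.001,0.12],"twist":[0,0,0],"claw":0.015},{"travel":[-0.001,0.001,0.13],"twist":[0,0,0],"claw":0.015},{"travel":[-0.001,0.001,0.137],"twist":[0,0,0],"claw":0.015},{"travel":[-0.001,0.001,0.143],"twist":[0,0,0],"claw":0.015}]}}

```text
clock: 27.8
position: [0.567, -0.019, 0.0918]
tool_rot: [-3.141, 0.001, 3.141]
force: [-0.3, -0.3, -0.8]
grip_width: 0.0211
```

Emit:
{"op": "apply_moves", "data": {"commands": [{"travel":[0,0,0.005],"twist":[0,0,0],"claw":0.015},{"travel":[0,0,0.01],"twist":[0,0,0],"claw":0.015},{"travel":[0,0,0.015],"twist":[0,0,0],"claw":0.015},{"travel":[0,0,0.015],"twist":[0,0,0],"claw":0.015}]}}

```text
clock: 28.2
position: [0.5665, -0.0185, 0.0761]
tool_rot: [-3.142, -0.001, -3.142]
force: [0.0, 0.3, -0.0]
grip_width: 0.0208
```

Run:
```python
from h import *
s=bot.observe(); print(s["position"],s["force"])
w=grab("wrist"); crop(w,60,60,460,330,2,"w22")
```

```text
[ 0.56650903 -0.0185489   0.07611947] [ 0.00410211  0.27722407 -0.02841998]
```

View pics/w22.png

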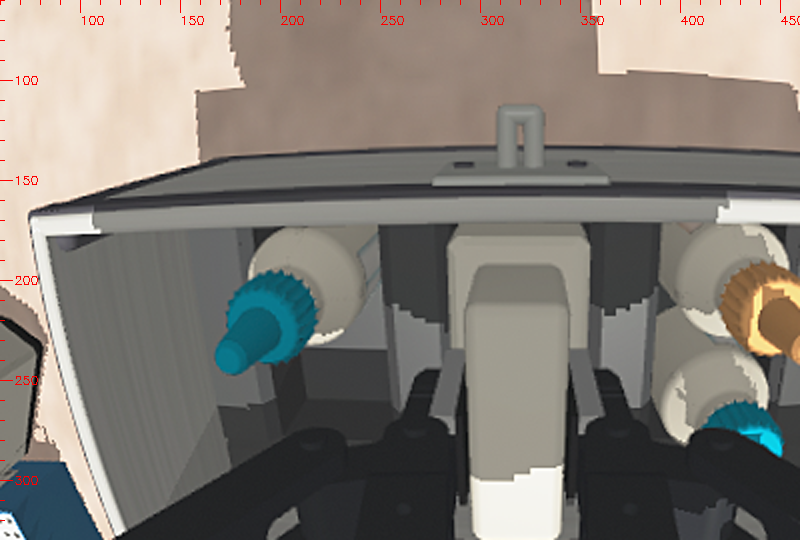

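Sliding in freely with no force. I'll press down the last few mm.

Emit:
{"op": "apply_moves", "data": {"commands": [{"travel":[0,0,0.002],"twist":[0,0,0],"claw":0.015},{"travel":[0,0,0.004],"twist":[0,0,0],"claw":0.015},{"travel":[0,0,0.004],"twist":[0,0,0],"claw":0.015}]}}

```text
clock: 28.55
position: [0.5672, -0.0176, 0.074]
tool_rot: [3.141, 0.001, -3.141]
force: [-8.1, 4.5, 24.6]
grip_width: 0.021
```

Seated. I'll release and go over small block D.

Emit:
{"op": "apply_moves", "data": {"commands": [{"travel":[0,0,0],"twist":[0,0,0],"claw":0.036},{"travel":[0,0,0],"twist":[0,0,0],"claw":0.036},{"travel":[0,0,0],"twist":[0,0,0],"claw":0.036},{"travel":[0,0,-0.04],"twist":[0,0,0],"claw":0.036},{"travel":[0,0,-0.08],"twist":[0,0,0],"claw":0.036},{"travel":[0,0,-0.13],"twist":[0,0,0],"claw":0.036},{"travel":[0,-0.04,-0.16],"twist":[0,0,0],"claw":0.05},{"travel":[0,-0.085,-0.18],"twist":[0,0,0],"claw":0.05},{"travel":[0,-0.13,-0.18],"twist":[0,0,0],"claw":0.05},{"travel":[0,-0.175,-0.18],"twist":[0,0,0],"claw":0.05}]}}

```text
clock: 29.55
position: [0.5667, -0.1956, 0.2535]
tool_rot: [-3.141, 0.001, 3.141]
force: [1.6, 0.1, -0.2]
grip_width: 0.0503
```

Emit:
{"op": "apply_moves", "data": {"commands": [{"travel":[0,-0.045,0],"twist":[0,0,5],"claw":0.05},{"travel":[0,-0.09,0],"twist":[0,0,10],"claw":0.05},{"travel":[0,-0.135,0.02],"twist":[0,0,15],"claw":0.05},{"travel":[-0.004,-0.174,0.05],"twist":[0,0,15],"claw":0.05},{"travel":[-0.004,-0.174,0.06],"twist":[0,0,15],"claw":0.05},{"travel":[-0.004,-0.174,0.06],"twist":[0,0,15],"claw":0.05},{"travel":[-0.004,-0.174,0.06],"twist":[0,0,15],"claw":0.05}]}}

```text
clock: 30.25
position: [0.5712, -0.3666, 0.1931]
tool_rot: [3.141, 0.0, 2.881]
force: [-0.1, 0.7, 1.3]
grip_width: 0.0501
```

Run:
```python
from h import *
w=grab("wrist","w23"); s=bot.observe(); print(s["position"],s["tool_rot"]); crop(w,220,100,420,260,4,"w23c")
```

```text
[ 0.57146987 -0.36655853  0.19366614] [3.14139300e+00 1.15038034e-03 2.88118809e+00]
```

View pics/w23.png

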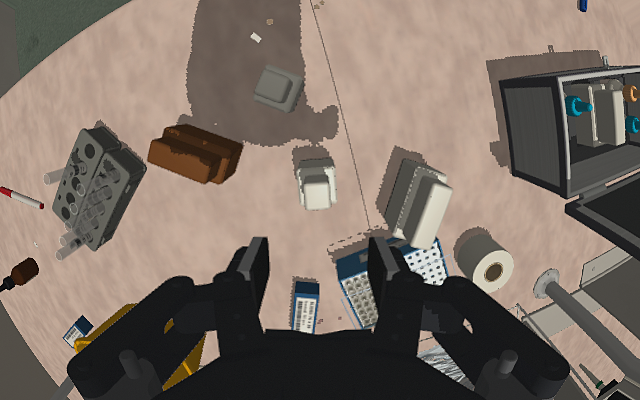

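View pics/w23c.png

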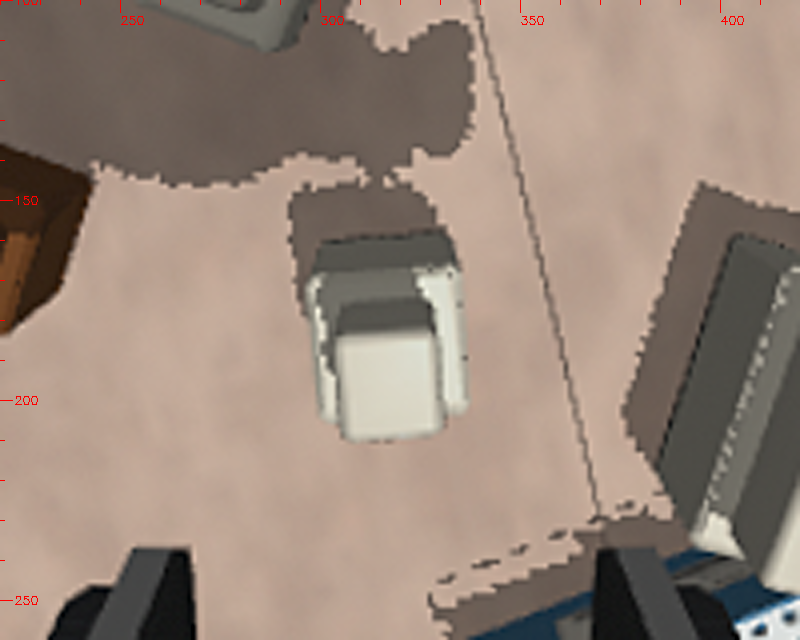

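Run:
```python
from h import *
w=grab("wrist"); s=bot.observe(); print(s["position"])
P=np.array([onz(w,*p,.093) for p in [(303,183.5),(327,183),(328.5,208),(304.5,210)]])
R=Ro.from_euler('xyz',s["tool_rot"]).as_matrix(); T=(P-s["position"])@R
print((T*1000).round(1),T.mean(0).round(4))
```

```text
[ 0.5715086  -0.36665257  0.19391521]
[[ 10.5 -13.8 100.9]
 [ 10.9   5.6 100.9]
 [-10.4   7.  100.9]
 [-12.2 -12.9 100.9]] [-0.0003 -0.0035  0.1009]
```

Emit:
{"op": "apply_moves", "data": {"commands": [{"travel":[0,-0.0035,0.045],"twist":[0,0,-3],"claw":0.045},{"travel":[0,-0.0035,0.09],"twist":[0,0,-3],"claw":0.045},{"travel":[0,-0.0035,0.118],"twist":[0,0,-3],"claw":0.042},{"travel":[0,-0.0035,0.128],"twist":[0,0,-3],"claw":0.042},{"travel":[0,-0.0035,0.128],"twist":[0,0,-3],"claw":0.042},{"travel":[0,-0.0035,0.128],"twist":[0,0,-3],"claw":0.015},{"travel":[0,-0.0035,0.128],"twist":[0,0,-3],"claw":0.015},{"travel":[0,-0.0035,0.128],"twist":[0,0,-3],"claw":0.015},{"travel":[0,-0.0035,0.128],"twist":[0,0,-3],"claw":0.015},{"travel":[0,-0.0035,0.128],"twist":[0,0,-3],"claw":0.015}]}}

```text
clock: 31.35
position: [0.5709, -0.3714, 0.0668]
tool_rot: [-3.141, 0.003, 2.932]
force: [-0.7, -0.0, 8.9]
grip_width: 0.021
```

Emit:
{"op": "apply_moves", "data": {"commands": [{"travel":[0,0,-0.03],"twist":[0,0,0],"claw":0.015},{"travel":[0,0,-0.075],"twist":[0,0,0],"claw":0.015},{"travel":[0,0,-0.12],"twist":[0,0,0],"claw":0.015},{"travel":[0,0,-0.17],"twist":[0,0,-6],"claw":0.015},{"travel":[0,0,-0.17],"twist":[0,0,-12],"claw":0.015},{"travel":[0,0,-0.17],"twist":[0,0,-12],"claw":0.015}]}}

```text
clock: 31.95
position: [0.5702, -0.3714, 0.2371]
tool_rot: [-3.14, 0.003, -3.14]
force: [-0.0, 0.3, -1.2]
grip_width: 0.0211
```

Run:
```python
from h import *
s=bot.observe(); print(s["position"],s["tool_rot"],s["grip_width"]); w=grab("wrist"); crop(w,220,150,420,320,4,"w24c")
```

```text
[ 0.57022208 -0.3713532   0.23705912] [-3.13976527e+00  3.01907725e-03 -3.13993224e+00] 0.021055476813281803
```

View pics/w24c.png

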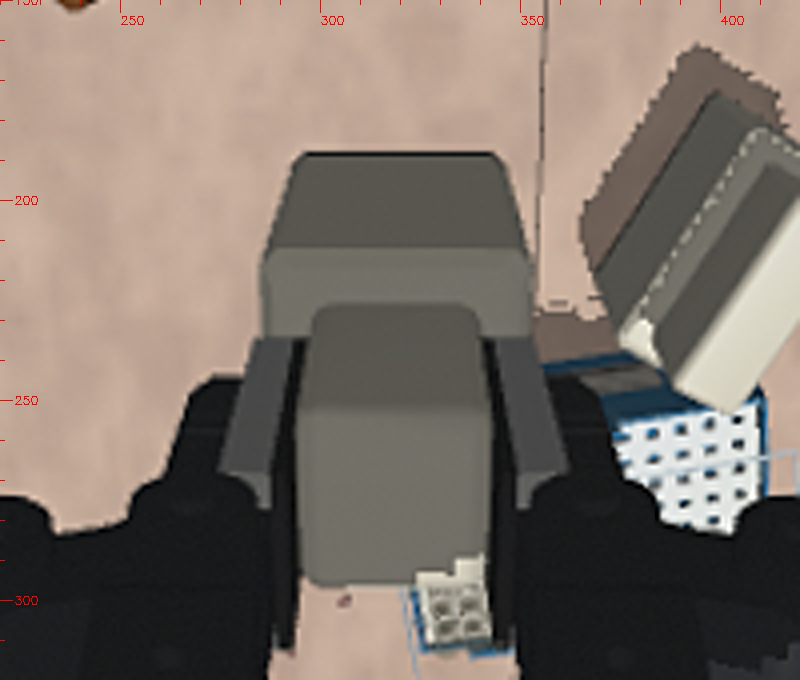

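Emit:
{"op": "apply_moves", "data": {"commands": [{"travel":[0,0.045,0],"twist":[0,0,0],"claw":0.015},{"travel":[-0.005,0.09,0],"twist":[0,0,0],"claw":0.015},{"travel":[-0.01,0.135,0],"twist":[0,0,0],"claw":0.015},{"travel":[-0.017,0.18,0],"twist":[0,0,0],"claw":0.015},{"travel":[-0.017,0.225,0],"twist":[0,0,0],"claw":0.015},{"travel":[-0.017,0.265,0],"twist":[0,0,0],"claw":0.015},{"travel":[-0.017,0.288,0],"twist":[0,0,0],"claw":0.015},{"travel":[-0.017,0.288,0],"twist":[0,0,0],"claw":0.015},{"travel":[-0.017,0.288,0],"twist":[0,0,0],"claw":0.015}]}}

```text
clock: 32.9
position: [0.5865, -0.083, 0.2339]
tool_rot: [-3.141, -0.001, 3.14]
force: [-1.0, 0.2, -0.3]
grip_width: 0.0212
```

Run:
```python
from h import *
s=bot.observe(); print(s["position"],s["tool_rot"]); w=grab("wrist"); crop(w,200,60,560,330,2,"w25")
```

```text
[ 0.58646632 -0.0829783   0.23392074] [-3.14145350e+00 -1.35193685e-03  3.13986266e+00]
```

View pics/w25.png

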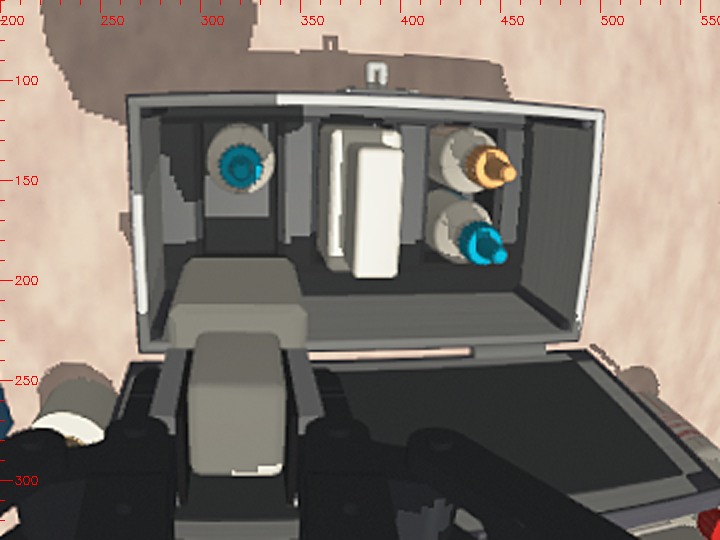

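Emit:
{"op": "apply_moves", "data": {"commands": [{"travel":[-0.001,0,0.04],"twist":[0,0,0],"claw":0.015},{"travel":[-0.001,0,0.08],"twist":[0,0,0],"claw":0.015},{"travel":[-0.001,0,0.105],"twist":[0,0,0],"claw":0.015},{"travel":[-0.001,0,0.12],"twist":[0,0,0],"claw":0.015},{"travel":[-0.001,0,0.13],"twist":[0,0,0],"claw":0.015},{"travel":[-0.001,0,0.137],"twist":[0,0,0],"claw":0.015},{"travel":[-0.001,0,0.143],"twist":[0,0,0],"claw":0.015}]}}

```text
clock: 33.65
position: [0.5883, -0.0833, 0.0919]
tool_rot: [-3.141, 0.001, 3.141]
force: [0.5, 1.2, -0.4]
grip_width: 0.0211
```

Emit:
{"op": "apply_moves", "data": {"commands": [{"travel":[0,0,0.005],"twist":[0,0,0],"claw":0.015},{"travel":[0,0,0.01],"twist":[0,0,0],"claw":0.015},{"travel":[0,0,0.015],"twist":[0,0,0],"claw":0.015},{"travel":[0,0,0.017],"twist":[0,0,0],"claw":0.015},{"travel":[0,0,0.018],"twist":[0,0,0],"claw":0.015}]}}

```text
clock: 34.15
position: [0.5883, -0.0828, 0.0747]
tool_rot: [-3.141, 0.001, 3.142]
force: [-7.8, 1.0, 33.2]
grip_width: 0.0215
```

Seated (33 N press at z=0.0747). I'll release, rise and inspect.

Emit:
{"op": "apply_moves", "data": {"commands": [{"travel":[0,0,-0.001],"twist":[0,0,0],"claw":0.036},{"travel":[0,0,-0.001],"twist":[0,0,0],"claw":0.036},{"travel":[0,0,-0.001],"twist":[0,0,0],"claw":0.036},{"travel":[0,0,-0.04],"twist":[0,0,0],"claw":0.036},{"travel":[0,0,-0.08],"twist":[0,0,0],"claw":0.036},{"travel":[0,0,-0.13],"twist":[0,0,0],"claw":0.036},{"travel":[0,0.03,-0.18],"twist":[0,0,0],"claw":0.036},{"travel":[0,0.065,-0.23],"twist":[0,0,0],"claw":0},{"travel":[0,0.065,-0.27],"twist":[0,0,0],"claw":0},{"travel":[0,0.065,-0.27],"twist":[0,0,0],"claw":0}]}}

```text
clock: 35.15
position: [0.5893, -0.0159, 0.3493]
tool_rot: [3.141, 0.008, -3.139]
force: [-0.2, -0.9, -0.5]
grip_width: 0.0002
```

Run:
```python
from h import *
s=bot.observe(); print(s["position"],s["tool_rot"]); w=grab("wrist","w26"); crop(w,210,80,430,280,3,"w26c")
f=grab("side"); crop(f,220,100,400,270,4,"s26")
```

```text
[ 0.58934708 -0.01586496  0.34926906] [ 3.14101266  0.00763006 -3.13947725]
```

View pics/w26c.png

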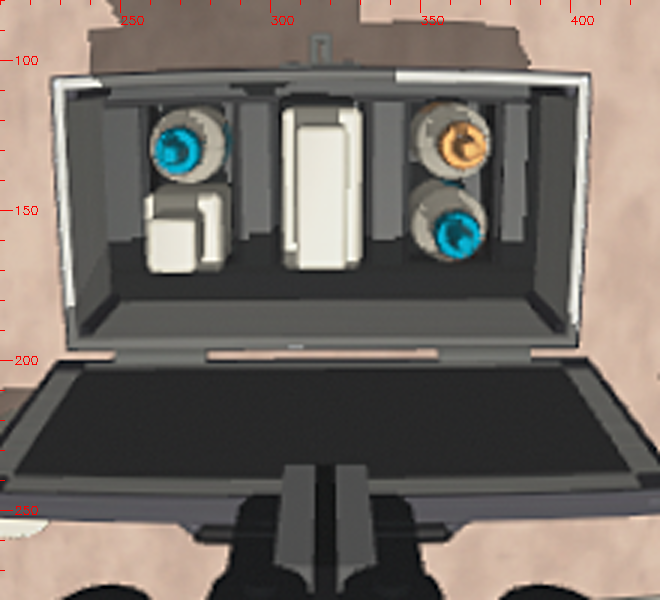

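View pics/w26.png

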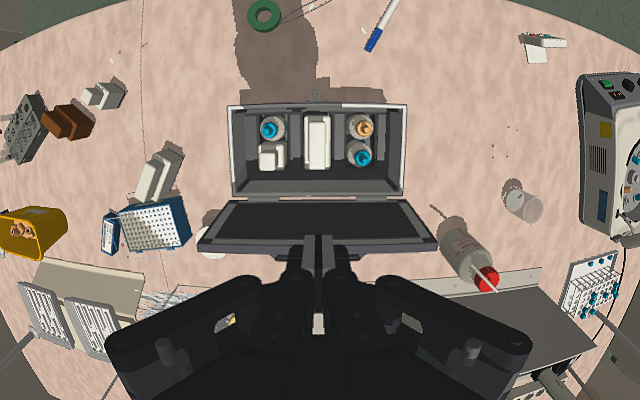

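View pics/s26.png

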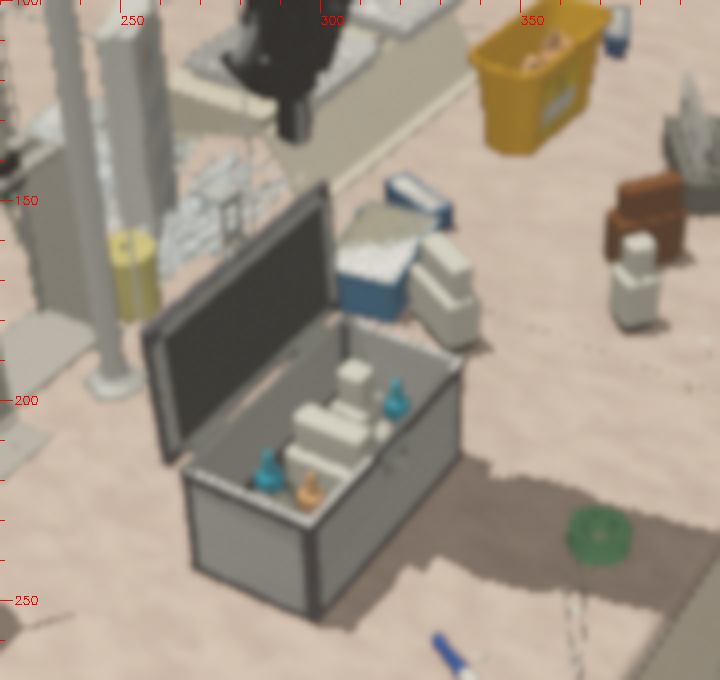

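Run:
```python
from h import *
np.set_printoptions(precision=4,suppress=True)
w=grab("wrist")
ex=lambda x,y:np.array([.571+x-.006*y,-.019+y+.006*x]).round(4)
quad(w,"large",[(308.5,121.5),(324,121.5),(325.5,169),(308.5,169.5)],.101); print("exp",ex(-.004,0))
quad(w,"small",[(259,151.5),(274,152.5),(273.5,170),(259.5,170.5)],.101); print("exp",ex(.015,-.064))
for n,lo,hi,b,e in (("packed",(90,120,60),(110,255,255),(250,110,285,142),ex(-.023,-.064)),("blue",(90,120,60),(110,255,255),(345,143,380,175),ex(.015,.064)),("orange",(5,90,60),(22,255,255),(340,110,380,145),ex(-.023,.064))):
    u,v,r=blob(w,lo,hi,b); print(n,onz(w,u,v,.084),"exp",e)
```

```text
large [ 0.5643 -0.0213] sides [0.0192, 0.0603, 0.0216, 0.0609] ang deg [90.0, 2.1, -88.2, 179.8]
exp [ 0.567 -0.019]
small [ 0.5838 -0.0852] sides [0.0194, 0.0227, 0.0183, 0.0247] ang deg [85.4, -3.3, -88.4, 179.3]
exp [ 0.5864 -0.0829]
packed [ 0.5478 -0.0819  0.084 ] exp [ 0.5484 -0.0831]
blue [0.5855 0.0411 0.084 ] exp [0.5856 0.0451]
orange [0.5451 0.0425 0.084 ] exp [0.5476 0.0449]
```

Contents are all within 4 mm of their places. Before closing, I'll check obstacles behind the lid: the wash bottle, shelf and roll.

Run:
```python
from h import *
np.set_printoptions(precision=4,suppress=True)
w=grab("wrist"); f=grab("side"); g=grab("scene","g27")
cv2.imwrite("pics/s27.png",f["frame"])
print("wash base",onz(w,448,218,0), "scene base", onz(g,295,165,0))
print("wash cap tri",tri(ray(w,487,277),ray(f,199,226)))
o,d=ray(g,380,48); print("shelf@x=.83",o+d*(.83-o[0])/d[0])
print("roll",onz(w,210,240,.05))
p=tri(ray(f,299,147),ray(g,368.5,165)); print(p)
```

```text
wash base [0.698  0.2111 0.    ] scene base [0.7382 0.2282 0.    ]
wash cap tri [0.7537 0.239  0.1242]
shelf@x=.83 [ 0.83   -0.061   0.5609]
roll [ 0.7168 -0.1936  0.05  ]
[ 0.6506 -0.1278  0.2249]
```

View pics/g27.png

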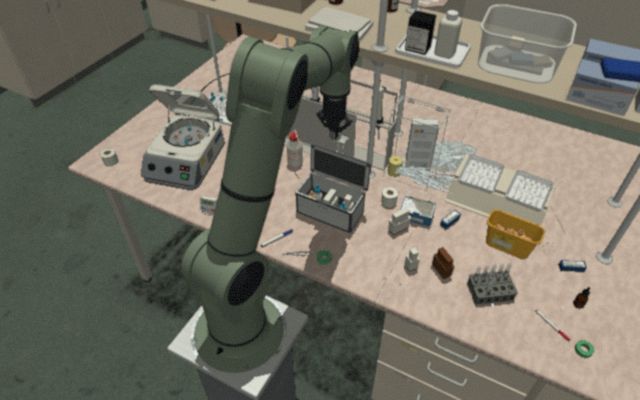

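View pics/s27.png

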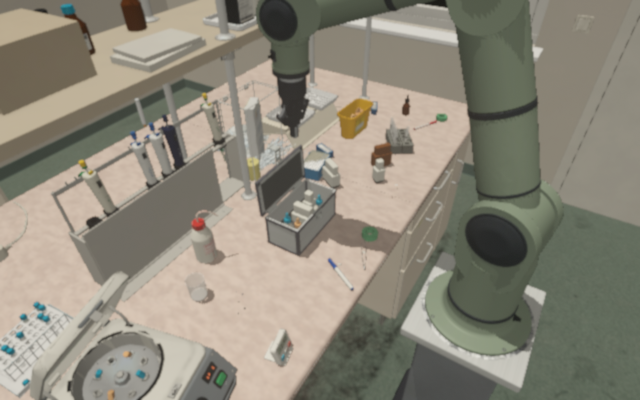

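The shelf edge (x≈0.83, z≈0.56), wash bottle (y>0.2) and roll are all clear of the right side. I'll go behind the lid at y≈-0.11.

Emit:
{"op": "apply_moves", "data": {"commands": [{"travel":[-0.03,-0.04,-0.005],"twist":[0,0,0],"claw":0},{"travel":[-0.065,-0.08,-0.005],"twist":[0,0,0],"claw":0},{"travel":[-0.101,-0.094,-0.005],"twist":[0,0,0],"claw":0},{"travel":[-0.101,-0.094,0.03],"twist":[0,0,0],"claw":0},{"travel":[-0.101,-0.094,0.07],"twist":[0,0,0],"claw":0},{"travel":[-0.101,-0.094,0.11],"twist":[0,0,0],"claw":0},{"travel":[-0.101,-0.094,0.145],"twist":[0,0,0],"claw":0},{"travel":[-0.101,-0.094,0.145],"twist":[0,0,0],"claw":0}]}}

```text
clock: 36.25
position: [0.686, -0.1122, 0.1927]
tool_rot: [3.141, -0.009, 3.141]
force: [-0.1, -0.7, -0.5]
grip_width: 0.0002
```

Run:
```python
from h import *
s=bot.observe(); print(s["position"],s["force"]); w=grab("wrist","w28"); f=grab("side"); crop(f,220,100,400,250,4,"s28")
```

```text
[ 0.68598018 -0.11215522  0.19265461] [-0.12660112 -0.66319584 -0.48624359]
```

View pics/w28.png

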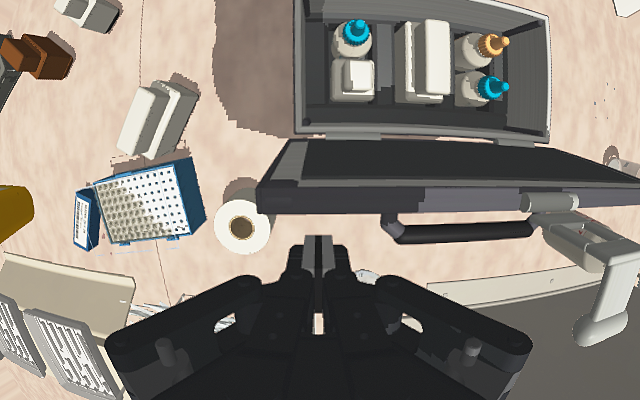

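View pics/s28.png

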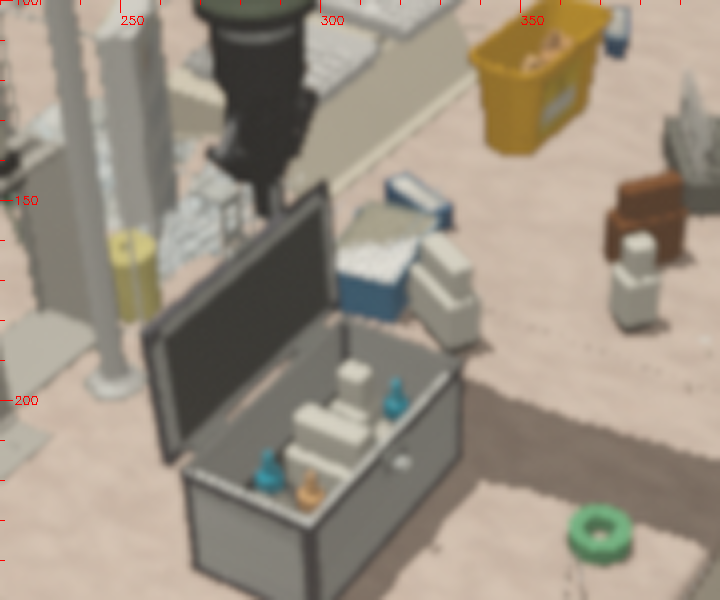

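Fingers are behind the lid, clear of the post and hasp. Pulling it forward along its arc.

Emit:
{"op": "apply_moves", "data": {"commands": [{"travel":[0.014,0,0],"twist":[0,0,0],"claw":0},{"travel":[0.024,0,-0.003],"twist":[0,0,0],"claw":0},{"travel":[0.034,0,-0.006],"twist":[0,0,0],"claw":0},{"travel":[0.045,0,-0.009],"twist":[0,0,0],"claw":0},{"travel":[0.056,0,-0.011],"twist":[0,0,0],"claw":0},{"travel":[0.064,0,-0.012],"twist":[0,0,0],"claw":0},{"travel":[0.072,0,-0.012],"twist":[0,0,0],"claw":0},{"travel":[0.08,0,-0.011],"twist":[0,0,0],"claw":0},{"travel":[0.088,0,-0.009],"twist":[0,0,0],"claw":0},{"travel":[0.096,0,-0.006],"twist":[0,0,0],"claw":0}]}}

```text
clock: 37.35
position: [0.5922, -0.1119, 0.2044]
tool_rot: [3.142, -0.0, -3.142]
force: [2.6, -0.2, -0.2]
grip_width: 0.0
```

Run:
```python
from h import *
s=bot.observe(); print(s["position"],s["force"]); w=grab("wrist","w29"); f=grab("side"); crop(f,220,100,400,250,4,"s29")
```

```text
[ 0.59217396 -0.11192227  0.20437518] [ 2.60206435 -0.22583738 -0.21454402]
```

View pics/w29.png

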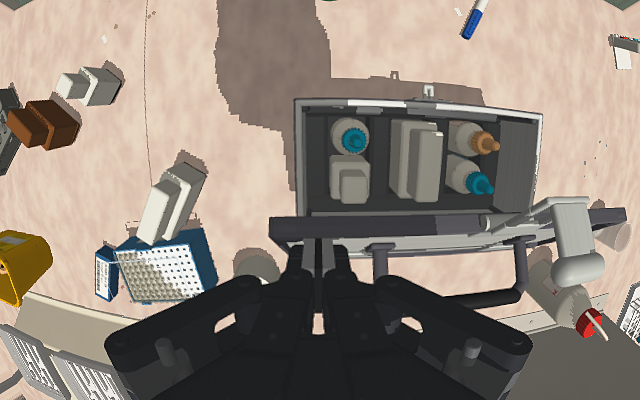

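View pics/s29.png

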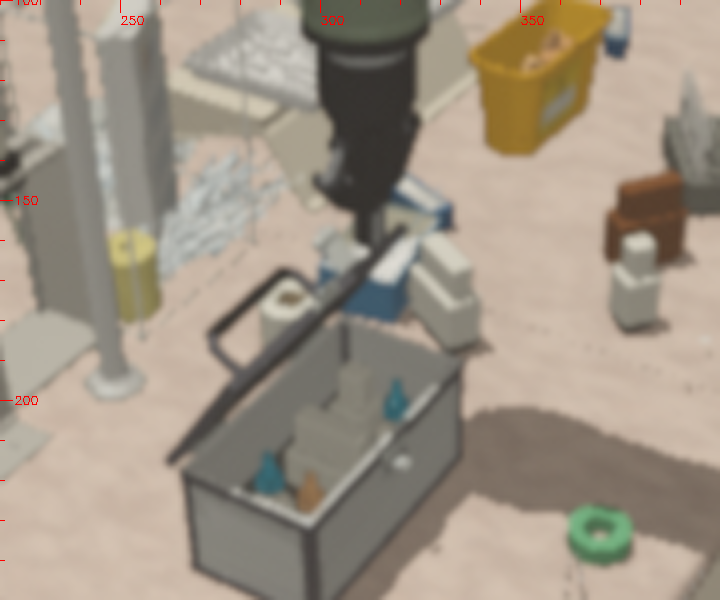

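Emit:
{"op": "apply_moves", "data": {"commands": [{"travel":[0.008,0,0.008],"twist":[0,0,0],"claw":0},{"travel":[0.014,0,0.013],"twist":[0,0,0],"claw":0},{"travel":[0.02,0,0.019],"twist":[0,0,0],"claw":0},{"travel":[0.025,0,0.025],"twist":[0,0,0],"claw":0},{"travel":[0.03,0,0.031],"twist":[0,0,0],"claw":0},{"travel":[0.035,0,0.037],"twist":[0,0,0],"claw":0},{"travel":[0.039,0,0.044],"twist":[0,0,0],"claw":0},{"travel":[0.042,0,0.05],"twist":[0,0,0],"claw":0},{"travel":[0.045,0,0.057],"twist":[0,0,0],"claw":0},{"travel":[0.048,0,0.064],"twist":[0,0,0],"claw":0}]}}

```text
clock: 38.45
position: [0.5447, -0.1119, 0.14]
tool_rot: [3.142, 0.0, 3.142]
force: [1.1, -0.2, 1.2]
grip_width: 0.0001
```

Emit:
{"op": "apply_moves", "data": {"commands": [{"travel":[0.002,0,0.006],"twist":[0,0,0],"claw":0},{"travel":[0.003,0,0.012],"twist":[0,0,0],"claw":0},{"travel":[0.003,0,0.018],"twist":[0,0,0],"claw":0}]}}

```text
clock: 38.75
position: [0.5416, -0.1119, 0.1221]
tool_rot: [3.142, -0.0, 3.142]
force: [0.3, 0.7, 0.8]
grip_width: -0.0003
```

Run:
```python
from h import *
s=bot.observe(); print(s["position"],s["force"]); w=grab("wrist","w30"); f=grab("side"); crop(f,220,100,400,250,4,"s30")
```

```text
[ 0.54164154 -0.11193742  0.12207394] [0.25316829 0.69061942 0.83648328]
```

View pics/w30.png

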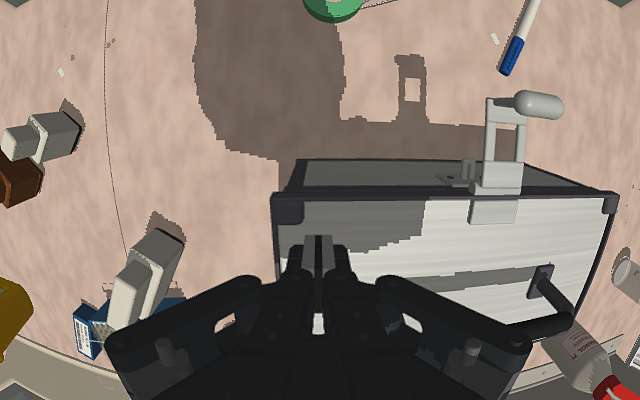

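View pics/s30.png

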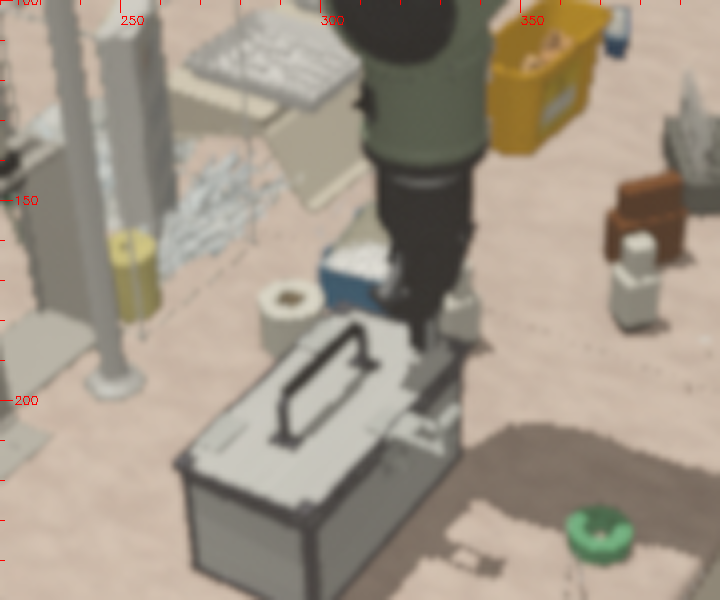

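Nearly closed with the hasp still out. I'll press down until contact with the rim shows in the force.

Emit:
{"op": "apply_moves", "data": {"commands": [{"travel":[0,0,0.003],"twist":[0,0,0],"claw":0},{"travel":[0,0,0.006],"twist":[0,0,0],"claw":0},{"travel":[0,0,0.007],"twist":[0,0,0],"claw":0},{"travel":[0,0,0.007],"twist":[0,0,0],"claw":0}]}}

```text
clock: 39.25
position: [0.5419, -0.1119, 0.1157]
tool_rot: [-3.142, 0.0, 3.142]
force: [-0.2, -0.6, 0.5]
grip_width: -0.0
```

Emit:
{"op": "apply_moves", "data": {"commands": [{"travel":[0,0,0.001],"twist":[0,0,0],"claw":0},{"travel":[0,0,0.002],"twist":[0,0,0],"claw":0},{"travel":[0,0,0.003],"twist":[0,0,0],"claw":0},{"travel":[0,0,0.003],"twist":[0,0,0],"claw":0}]}}

```text
clock: 39.65
position: [0.5421, -0.112, 0.1151]
tool_rot: [-3.141, 0.001, 3.141]
force: [-16.3, 2.1, 51.3]
grip_width: -0.0001
```

Run:
```python
from h import *
s=bot.observe(); print(s["position"],s["force"]); w=grab("wrist","w31"); f=grab("side"); crop(f,240,160,360,270,6,"s31")
g=grab("scene");crop(g,280,160,380,250,7,"g31")
```

```text
[ 0.54211814 -0.11197743  0.11507691] [-16.30288467   2.11004996  51.29784715]
```

View pics/s31.png

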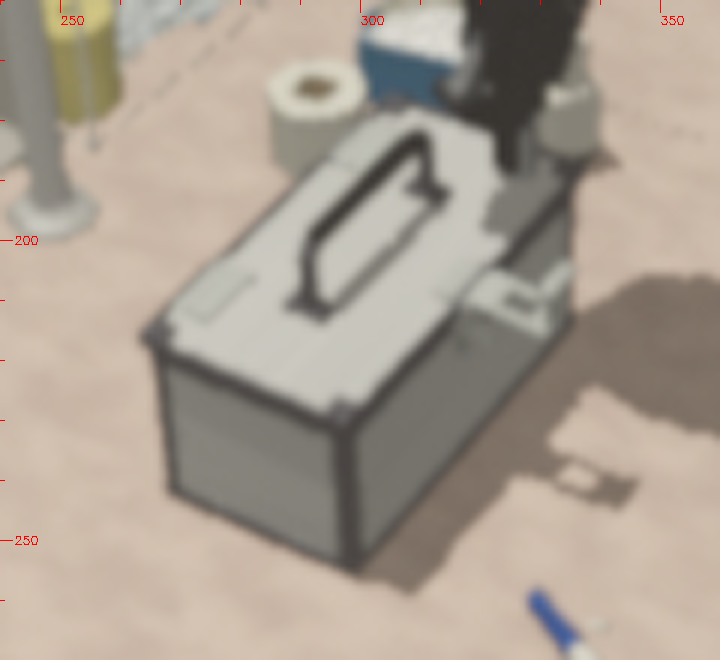

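View pics/g31.png

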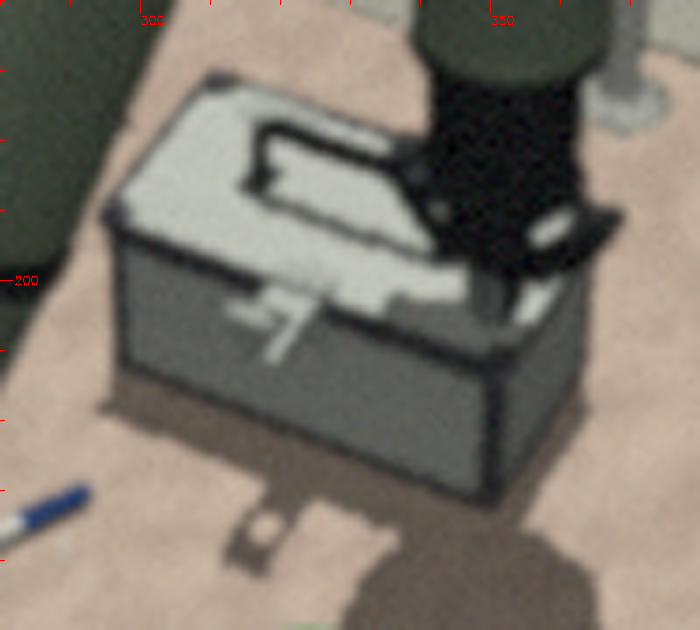

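The lid is hard on its stop (51 N). Now up and over to the hasp pull.

Emit:
{"op": "apply_moves", "data": {"commands": [{"travel":[0,0,-0.04],"twist":[0,0,0],"claw":0},{"travel":[0,0.01,-0.09],"twist":[0,0,0],"claw":0},{"travel":[0.02,0.04,-0.12],"twist":[0,0,0],"claw":0.05},{"travel":[0.05,0.075,-0.125],"twist":[0,0,0],"claw":0.05},{"travel":[0.075,0.093,-0.125],"twist":[0,0,0],"claw":0.05},{"travel":[0.075,0.093,-0.125],"twist":[0,0,0],"claw":0.05},{"travel":[0.075,0.093,-0.125],"twist":[0,0,0],"claw":0.05}]}}

```text
clock: 40.5
position: [0.467, -0.0189, 0.238]
tool_rot: [-3.141, 0.001, -3.141]
force: [-0.3, -0.3, 0.2]
grip_width: 0.0501
```

Run:
```python
from h import *
np.set_printoptions(precision=4,suppress=True)
s=bot.observe(); print(s["position"],s["force"]); w=grab("wrist"); crop(w,180,100,460,300,2,"w32")
```

```text
[ 0.467  -0.0189  0.238 ] [-0.2584 -0.2738  0.1695]
```

View pics/w32.png

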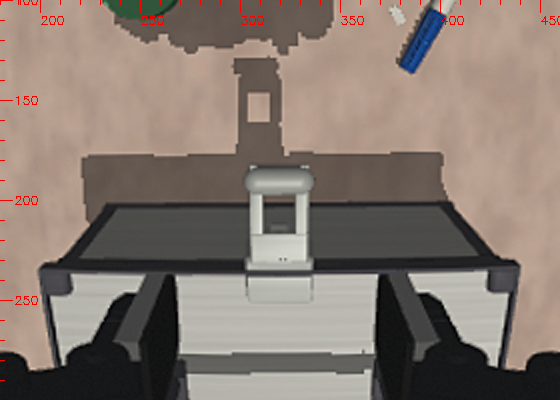

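Run:
```python
from h import *
w=grab("wrist"); d0=np.arctan2(32,45)
for hx in (.505,.507):
  for th in np.arange(1.2,2.3,.1):
    p=np.array([hx-.0552*np.sin(d0+th),-.019,.115-.0552*np.cos(d0+th)]); q=proj(w,p); print(hx,round(th,1),p.round(4),q.round(1))
```

```text
0.505 1.2 [ 0.4515 -0.019   0.1285] [320.6 175.1]
0.505 1.3 [ 0.4531 -0.019   0.1338] [320.6 178.4]
0.505 1.4 [ 0.4552 -0.019   0.1389] [320.6 182.4]
0.505 1.5 [ 0.4579 -0.019   0.1437] [320.7 187.1]
0.505 1.6 [ 0.461  -0.019   0.1483] [320.7 192.4]
0.505 1.7 [ 0.4645 -0.019   0.1525] [320.8 198.4]
0.505 1.8 [ 0.4685 -0.019   0.1564] [320.8 204.8]
0.505 1.9 [ 0.4728 -0.019   0.1598] [320.8 211.6]
0.505 2.0 [ 0.4774 -0.019   0.1628] [320.8 218.8]
0.505 2.1 [ 0.4823 -0.019   0.1653] [320.8 226.1]
0.505 2.2 [ 0.4875 -0.019   0.1673] [320.8 233.5]
0.507 1.2 [ 0.4535 -0.019   0.1285] [320.5 177.4]
0.507 1.3 [ 0.4551 -0.019   0.1338] [320.6 180.8]
0.507 1.4 [ 0.4572 -0.019   0.1389] [320.6 184.8]
0.507 1.5 [ 0.4599 -0.019   0.1437] [320.7 189.6]
0.507 1.6 [ 0.463  -0.019   0.1483] [320.7 194.9]
0.507 1.7 [ 0.4665 -0.019   0.1525] [320.7 200.9]
0.507 1.8 [ 0.4705 -0.019   0.1564] [320.8 207.3]
0.507 1.9 [ 0.4748 -0.019   0.1598] [320.8 214.1]
0.507 2.0 [ 0.4794 -0.019   0.1628] [320.8 221.3]
0.507 2.1 [ 0.4843 -0.019   0.1653] [320.8 228.6]
0.507 2.2 [ 0.4895 -0.019   0.1673] [320.8 236. ]
```

Emit:
{"op": "apply_moves", "data": {"commands": [{"travel":[0.007,0,0.04],"twist":[0,0,0],"claw":0.05},{"travel":[0.007,0,0.08],"twist":[0,0,0],"claw":0.05},{"travel":[0.007,0,0.105],"twist":[0,0,0],"claw":0.05},{"travel":[0.007,0,0.105],"twist":[0,0,0],"claw":0.05},{"travel":[0.007,0,0.105],"twist":[0,0,0],"claw":0.02},{"travel":[0.007,0,0.105],"twist":[0,0,0],"claw":0.02},{"travel":[0.007,0,0.105],"twist":[0,0,0],"claw":0.02},{"travel":[0.007,0,0.105],"twist":[0,0,0],"claw":0.02}], "force": 35}}

```text
clock: 41.4
position: [0.4606, -0.0185, 0.134]
tool_rot: [3.141, 0.002, -3.141]
force: [-1.7, 4.9, 0.6]
grip_width: 0.0246
```

Run:
```python
from h import *
s=bot.observe(); print(s["position"],s["force"],s["grip_width"]); w=grab("wrist"); crop(w,200,120,440,320,3,"w33")
d0=np.arctan2(32,45)
f=lambda t:np.array([-.0552*np.sin(d0+t),-.0552*np.cos(d0+t)])
for t in np.arange(1.4,-.21,-.1): print(round(t,1),((f(t)-f(1.53))*1000).round(1))
```

```text
[ 0.46064952 -0.01849123  0.1339921 ] [-1.72888399  4.90455498  0.58550625] 0.024599651139327088
1.4 [-3.5 -6.3]
1.3 [ -5.7 -11.3]
1.2 [ -7.3 -16.6]
1.1 [ -8.3 -22. ]
1.0 [ -8.9 -27.5]
0.9 [ -8.9 -33. ]
0.8 [ -8.3 -38.5]
0.7 [ -7.2 -43.9]
0.6 [ -5.6 -49.2]
0.5 [ -3.4 -54.3]
0.4 [ -0.7 -59.1]
0.3 [  2.4 -63.7]
0.2 [  6.  -67.9]
0.1 [  9.9 -71.7]
-0.0 [ 14.3 -75.1]
-0.1 [ 18.9 -78.1]
-0.2 [ 23.8 -80.6]
```

View pics/w33.png

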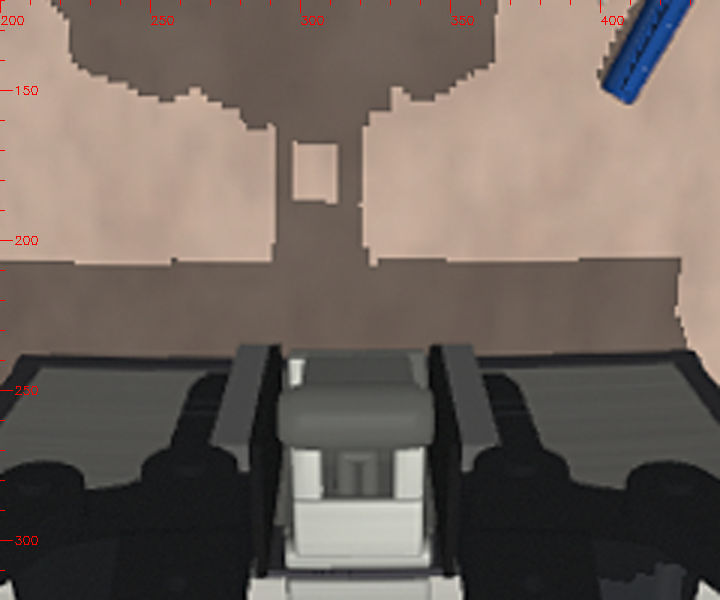

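Pinched at 24.6 mm, at the same pose as on the way up. Running the arc back down.

Emit:
{"op": "apply_moves", "data": {"commands": [{"travel":[0.004,0,0.006],"twist":[0,0,0],"claw":0.02},{"travel":[0.007,0,0.0165],"twist":[0,0,0],"claw":0.02},{"travel":[0.0085,0,0.0245],"twist":[0,0,0],"claw":0.02},{"travel":[0.009,0,0.033],"twist":[0,0,0],"claw":0.02},{"travel":[0.008,0,0.041],"twist":[0,0,0],"claw":0.02},{"travel":[0.0055,0,0.049],"twist":[0,0,0],"claw":0.02},{"travel":[0.002,0,0.0565],"twist":[0,0,0],"claw":0.02},{"travel":[-0.0025,0,0.0635],"twist":[0,0,0],"claw":0.02},{"travel":[-0.008,0,0.07],"twist":[0,0,0],"claw":0.02},{"travel":[-0.014,0,0.075],"twist":[0,0,0],"claw":0.02}]}}

```text
clock: 42.45
position: [0.4743, -0.0184, 0.058]
tool_rot: [3.141, 0.001, -3.141]
force: [-12.0, 7.2, 13.1]
grip_width: 0.0247
```

Emit:
{"op": "apply_moves", "data": {"commands": [{"travel":[-0.002,0,0.001],"twist":[0,0,0],"claw":0.02},{"travel":[-0.003,0,0.002],"twist":[0,0,0],"claw":0.02},{"travel":[-0.003,0,0.002],"twist":[0,0,0],"claw":0.02}]}}

```text
clock: 42.75
position: [0.4771, -0.0184, 0.0561]
tool_rot: [3.141, 0.001, -3.141]
force: [-1.5, 6.8, -1.9]
grip_width: 0.0248
```

Run:
```python
from h import *
s=bot.observe(); print(s["position"],s["force"],s["grip_width"]); w=grab("wrist"); crop(w,200,120,440,320,3,"w34")
```

```text
[ 0.47713629 -0.01835026  0.05609034] [-1.49986339  6.76923337 -1.90603212] 0.024806697622675063
```

View pics/w34.png

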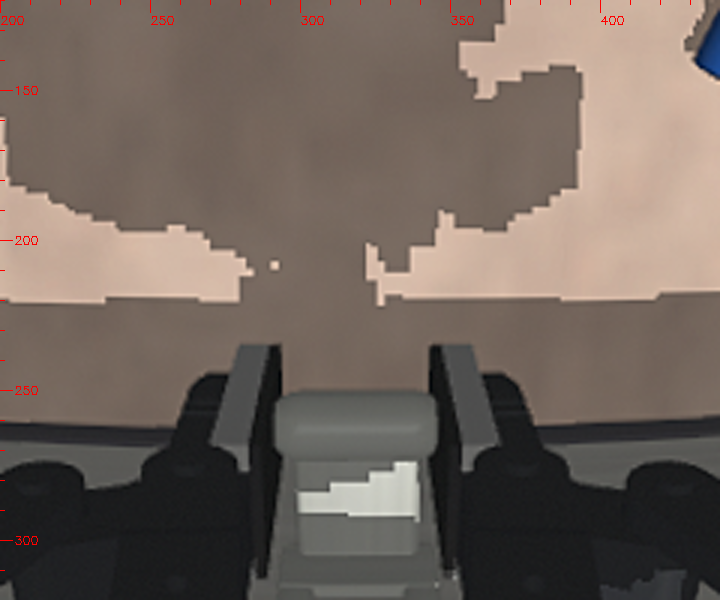

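Almost exactly the starting picture. I'll push a little further until the stop shows.

Emit:
{"op": "apply_moves", "data": {"commands": [{"travel":[-0.002,0,0.001],"twist":[0,0,0],"claw":0.02},{"travel":[-0.004,0,0.002],"twist":[0,0,0],"claw":0.02},{"travel":[-0.004,0,0.002],"twist":[0,0,0],"claw":0.02}]}}

```text
clock: 43.1
position: [0.4804, -0.0185, 0.054]
tool_rot: [3.141, -0.001, -3.141]
force: [-6.7, 7.1, 1.4]
grip_width: 0.0246
```

Emit:
{"op": "apply_moves", "data": {"commands": [{"travel":[-0.002,0,0.001],"twist":[0,0,0],"claw":0.02},{"travel":[-0.003,0,0.001],"twist":[0,0,0],"claw":0.02},{"travel":[-0.003,0,0.001],"twist":[0,0,0],"claw":0.02}]}}

```text
clock: 43.4
position: [0.4823, -0.0185, 0.0527]
tool_rot: [3.142, -0.003, -3.141]
force: [-10.7, 7.8, -0.9]
grip_width: 0.0248
```

Emit:
{"op": "apply_moves", "data": {"commands": [{"travel":[0,0,0],"twist":[0,0,0],"claw":0.055},{"travel":[0,0,0],"twist":[0,0,0],"claw":0.055},{"travel":[0,0,0],"twist":[0,0,0],"claw":0.055},{"travel":[0,0,0],"twist":[0,0,0],"claw":0.055},{"travel":[0.002,0,-0.04],"twist":[0,0,0],"claw":0.055},{"travel":[0.003,0,-0.08],"twist":[0,0,0],"claw":0.055},{"travel":[0.008,0,-0.12],"twist":[0,0,0],"claw":0.055},{"travel":[0.012,0,-0.148],"twist":[0,0,0],"claw":0.055},{"travel":[0.012,0,-0.148],"twist":[0,0,0],"claw":0.055},{"travel":[0.012,0,-0.148],"twist":[0,0,0],"claw":0.055}]}}

```text
clock: 44.4
position: [0.4721, -0.0192, 0.2011]
tool_rot: [-3.141, 0.001, 3.141]
force: [-0.5, -0.3, -0.8]
grip_width: 0.0549
```

Run:
```python
from h import *
np.set_printoptions(precision=4,suppress=True)
s=bot.observe(); print(s["position"],s["force"],s["grip_width"]); w=grab("wrist","w35"); crop(w,180,120,460,320,2,"w35c")
d0=np.arctan2(32,45)
for th in (0,.06,.12,.2,.3): 
    p=np.array([.5065-.0552*np.sin(d0+th),-.019,.115-.0552*np.cos(d0+th)]); print(th,proj(w,p).round(1))
f=grab("side"); crop(f,240,160,360,270,6,"s35")
```

```text
[ 0.4721 -0.0192  0.2011] [-0.4995 -0.2724 -0.7572] 0.05485539133700563
0 [320.2 189.5]
0.06 [320.3 187.2]
0.12 [320.3 185.1]
0.2 [320.3 182.5]
0.3 [320.4 179.7]
```

View pics/w35c.png

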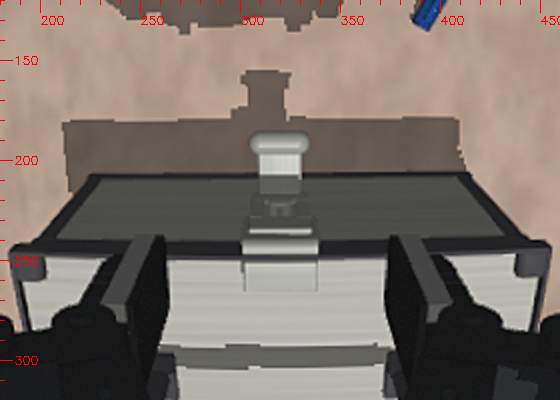

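View pics/s35.png

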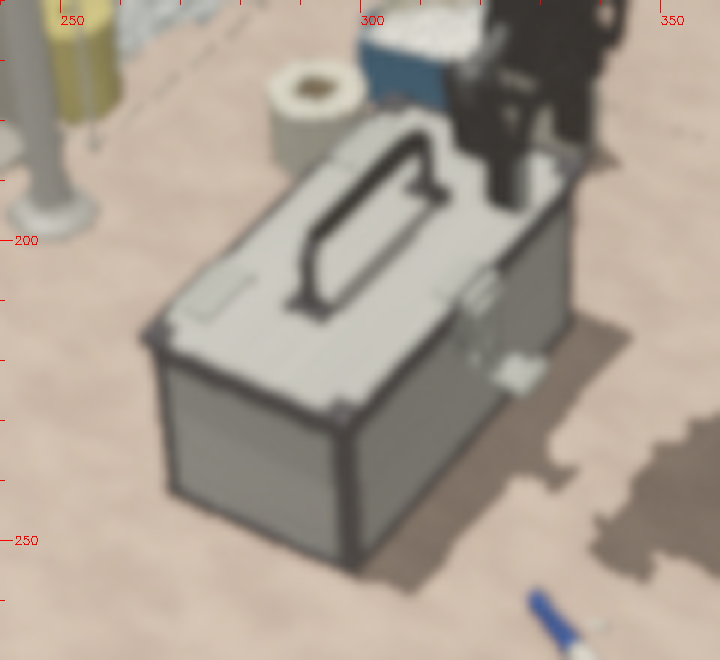

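The pull is at row about 191.3. The fastened picture from the start, shifted for the 2 mm camera offset, predicts 191.2, so the hasp is at about 0. The gripper is clear, so I'm handing in.

Run:
```python
from workcell import bot
print(bot.job_done())
```

```text
the job is handed in; nothing more can be done
None
```

The transit case is packed, closed and fastened, and I have handed the job in after about 45 s on the robot's clock. The system gave no verdict.

**What I did**
- I swung the hasp clear, raised the lid to about 1.7 rad, and stood the blue and orange bottles in the left channel.
- The packed bottle was already at the front of the right channel, so a small block went in behind it and a large block fills the middle channel.
- I then closed the lid and swung the hasp back down.

**Last checks**
- **Contents:** with the lid still up, all three bottles and both blocks measured within about 4 mm of their places. The three pieces pressed to the floor (the orange bottle and both blocks) met it at 25–33 N. The blue bottle was not pressed, but it was released within about 1 mm of floor height.
- **Lid and hasp:** the lid was on its stop at 51 N. The hasp pull is within a pixel of where it appeared when fastened at the start.
- **Gripper and bystanders:** the gripper is clear of everything. The beaker and timer were not approached closely, and I did not measure their positions again at the end.

**What disagreed:** the cameras differ by 2–6 mm on the lid corners and channel centre lines. I used the case-rim and bottle measurements, and the force readings agreed with those.

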